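# Load the jigger wheel and switch it on under its lip

### The arm

A 7-joint arm with a two-finger parallel gripper is mounted at the origin on the work surface. World frame = base frame: x ahead of the robot, y to its left, z up, the work surface at z = 0. Lengths are in m, angles in degrees, forces in N, time in s.
With the tool pointing down it reaches from about 0.425 to 0.825 m from the base axis. Payload 3.6 kg.
Tool frame: the origin (TCP) lies at the very end of the fingers, on their centre line; the grasp point (between the pads) lies r.tcp_to_grasp behind it (r.tcp_to_grasp is the distance from the TCP to the grasp point, in m); z points along the fingers, y is the line along which they close (so a half turn about z gives the same grasp; the last joint's range is limited). The gripper opens to 93 mm and grips with 3 to 60 N. Pads are 15 mm wide; open, the fingers measure 128 mm over their backs; the gripper's body (75 mm by 188 mm) begins 65 mm behind the grasp point.
Start: joints at [-66.148, 35.231, -0.722, 81.555, 0.464, 63.22, -2.315], TCP at [0.278, 0.587, 0.219] pointing down, gripper open.
Joint ranges: [-178.69, 178.69], [-17.37, 117.87], [-77.05, 75.6], [15.02, 138.74], [-78.02, 258.01], [0.78, 113.62], [-162.83, 162.83]. Speed limits (degrees/s): [159.86, 159.86, 180, 180, 180, 180, 180].

### API

Orientations are given as a 3x3 rotation matrix whose columns are the frame's x, y, z axes.
In Python, from rig import r gives the robot as it stands.
- The arm moves only by the tool drive_tool, never from a script. Its arguments are lists of equal length, an entry for each row: "gripper": the closure, from -1 (fully open) to 1 (shut); "travel": the shift along the tool's x, y, z in units of 25 mm (1.0 is 25 mm), a list of three; "roll": the turn about the tool's z in units of 0.15 rad (1.0 is 0.15 rad). In form: {"gripper": [gripper, ...], "travel": [[tx, ty, tz], ...], "roll": [roll, ...]}. A call has 1 to 20 rows; each row shifts and turns the commanded pose from where the row before left it, along the tool's axes as they then stand; what a row does not reach is not made up. A row lasts 1/10 s, in which the tool goes at most 50 mm and 8.59 degrees, less where a joint would pass 70% of its speed; a pose out of reach is approached as far as the arm can. A call with a number of a shift or a turn outside -1 to 1 is refused whole. A call with a gripper value outside its range is refused whole. The fingers move at their own pace and stop on an object; "grip_force" is the grip in N (left out, the last holds). Time passes only in rows, so rows that do not move let the fingers close. It gives the time, the measured TCP pose, the force, the opening and the grip force at its end, in the units of the state.
- r.observe(): the state, without advancing time (a new reading comes with each control period).
- r.read_camera(name): name is "scene" or "top" or "wrist"; returns a dict with "image" (480x640x3 uint8, red, green, blue), "fx", "fy", "cx", "cy" (pixels), "k1" (the pictures are not rectified: a ray, as slopes to the right and down, at radius r is drawn at 1 + k1 r^2 times it, then the intrinsics apply), "extrinsics" (4x4, takes a point from world to camera coordinates); the wrist camera has in their place "hand_eye" (4x4, takes a point from camera to tool coordinates, whose origin is the TCP and whose axes are the flange's). Camera axes: x right, y down, z forward; pixel columns grow to the right and rows downward; lengths in m; the calibration is good to about 2 mm. A picture is of the moment at which its call begins: read the wrist's pose just before it. There is no depth.
- r.close_job(): hands the job in; it is judged then, once.
The state is a dict: "time_s": time; "joints": joint angles; "dq": joint speeds; "tau": joint torques, N m; "position": TCP position; "eef_rot": TCP orientation; "ft_force": force on the tool from outside, world axes, zero at the start; "ft_torque": the same for the moment, N m; "opening": opening from 0.0 (shut) to 1.0 (fully open); "grip_force": force on a finger pad.
Only numpy, scipy, OpenCV 4.12 (cv2) and the standard library are available. Lean on these libraries where they do the work, as an engineer would, in place of code of your own. Each camera call takes 0.05 s, during which the arm holds its last target. There are 200 camera calls.

### The job

Get the jigger wheel running for the next bowl: lower the stepped plaster mould, upright and gently, without dropping it, into the tapered cup head on the wheel so that its shoulder sits flat and fully home on the cup's rim, and let go of it. Then switch the wheel on at the rocker hidden under the front lip of the splash pan, by reaching in under the lip and pressing its hanging half fully up from below. Leave the other moulds and the scraper where they are.

Things in the scene. Friction and masses are not known exactly. Their poses are not given: they have to be found in the camera images.
- jigger: Bench jigger wheel, fixed: grey steel base, overhanging grey splash pan (270 mm in x by 320 mm in y, underside 114 mm, rim top 136 mm above the bench), round wheel head on it (196 mm across, top 142 mm up). Origin: on the bench under the wheel's axis; x from front lip to back, y to the left of one facing the front, z up. Stands side-on: the front faces the robot's right, yaw 1.3 to 1.8 rad.
- cup_rim (a point): Centre of the rim of the metal cup head fixed on the wheel's axis, 200 mm above the bench. The cup is 120 mm across its rim; its tapered hole is 94 mm wide at the rim, 79 mm at the bottom and 53 mm deep. Axes as jigger.
- cup_seat (a point): 50 mm below cup_rim, on the same axis: the centre of the cup mould's foot lies here when the mould is fully home with its shoulder on the rim. Axes as jigger.
- lip_edge (a point): Middle of the lower edge of the pan's front lip (jigger x = -135 mm), 114 mm above the bench. Axes as jigger. The base's front wall stands 55 mm behind it (jigger +x), so below the lip there is open space down to the bench. The switch hangs behind this edge.
- switch_pivot (a point): Pivot (fore-and-aft axis, jigger x) of the rocker switch under the lip: 22 mm behind and 16 mm below the lip edge. Axes as jigger. The rocker is a black bar centred here, 84 mm long (y), 24 mm deep (x: 10 to 34 mm behind the lip edge), 10 mm thick. Hidden from above, seen only from low in front.
- switch (a joint): Rocker angle, rad. 0 = off: the left (+y) half, nearer the robot, hangs 0.16 rad below level, its end 28 mm below the pan's underside. 0.32 = on, at the stop: left half up, right half hanging. Friction holds it where it is left. 4 N upwards 30 mm left of the pivot moves it; travel there 10 mm. Closed fingers sloping at 45 degrees down and in under the lip reach it and push straight up.
- switch_pad (a point): Point on the underside of the rocker's left half, 30 mm left of the pivot, mid depth; about 26 mm below the pan's underside when off, 16 mm when on. It moves with the rocker.
- profile_post (a point): Top of the collar on the post at the pan's rear corner farther from the robot (jigger x 108, y -133 mm), 262 mm above the bench. It carries the parked profile arm, which reaches 125 mm outwards (jigger -y, away from the robot) at that height, with a knob up to 290 mm. Fixed. Keep clear of it.
- cup_mould: White plaster mould, about 0.55 kg, loose, upright on the bench left or right of the wheel. Tapered foot 76 mm across at the bottom, 90 mm at 50 mm height; there a flat shoulder steps out to a collar 110 mm across, up to the rim at 95 mm. Round hollow in the top, 71 mm wide, 40 mm deep: the 19.5 mm rim wall can be pinched from above. Origin: centre of the underside; z up its axis.
- saucer_mould: Another white plaster mould, 0.7 kg, loose, on the other side of the wheel: a plain straight-sided drum 120 mm across and 62 mm high without a step, too wide for the cup head. Leave it. Origin: centre of the underside, z up.
- block_mould: White plaster two-part block mould, 130 by 100 by 89 mm, loose, on the left, beyond the round mould there. Leave it. Origin: centre of the underside.
- scraper: Flat scraper, 210 mm long, wooden handle and steel blade, lying on the bench on the right, beyond the round mould there, its length along its x. Leave it. Origin: middle of its length, on the bench.
There are look-alikes about, which are no part of the job. Leave any blue or red look-alike of the cup_mould alone.

How it is judged (in metres and radians):
On the way, in this order (a step that is already met when the one before it is completed fails the run):
1. the cup mould is fully home in the cup head and let go, with the switch still off (horizontal distance between cup_mould and cup_seat below 0.006 m and z of cup_mould in the frame of cup_seat below 0.003 m and angle between cup_mould's own z axis and vertical below 0.035 rad and contact force between each of the arm, the fingers and cup_mould below 0.1 N and value of joint switch below 0.16 rad), for 0.2 s.
2. the switch is pressed on (value of joint switch above 0.26 rad), for 0.2 s.
At the end, for the whole second after the job is handed in: The cup mould is at rest upright (within 2 degrees) in the cup head, fully home (foot within 3 mm of its home height, centred within 6 mm), and the rocker is on (0.26 rad or more of 0.32) (horizontal distance between cup_mould and cup_seat below 0.006 m and z of cup_mould in the frame of cup_seat below 0.003 m and angle between cup_mould's own z axis and vertical below 0.035 rad and linear speed of cup_mould below 0.02 m/s and value of joint switch above 0.26 rad); the robot touches nothing.
It fails at once if the saucer mould, the block mould or the scraper is moved more than 15 mm (distance of any of saucer_mould, block_mould, scraper from where it was at the start of the episode above 0.015 m).
It fails at once if the mould is forced or banged into the wheel (more than 90 N) (contact force between cup_mould and jigger above 90 N).
It fails at once if the mould is dropped (falls out of the fingers by more than about 10 mm) (contact force between the fingers and cup_mould below 0.1 N and linear speed of cup_mould above 0.45 m/s).
It also fails if it takes over 61 s, if anything falls off the work surface, if the arm or the gripper's body presses on something with over 40 N, if the wrist force passes 120 N, or if a joint passes its speed limit or range.

## Working session

There is one attempt and no reset: what is moved stays moved. The work goes in short steps, Python scripts to look and compute and a tool call to move; the robot and the scene stay as the last step left them, time stands still between calls to the robot, and variables do not carry over. Pictures are saved under pics/ and viewed, at most 10 in all, crops included, and the job is handed in when it is done.

Besides the shell and the picture viewer there is one more tool, called after "Request:" by a JSON object that holds its "method" and its "body", one argument or row to a line. drive_tool: Moves the arm, as the interface text tells. Shifts and turns lie within -1 to 1; 1 stands for 25 mm of shift or 0.15 rad of turn. Its arguments: {"type":"object","properties":{"gripper":{"type":"array","items":{"type":"number"}},"travel":{"type":"array","items":{"type":"array","items":{"type":"number"}}},"roll":{"type":"array","items":{"type":"number"}},"grip_force":{"type":"number"}},"required":["gripper","travel","roll"]}

```bash
ls; mkdir -p pics; python3 - <<'E'
from rig import r
import cv2,pickle
s=r.observe();print(s, r.tcp_to_grasp)
d={}
for n in("scene","top","wrist"):
    c=r.read_camera(n);d[n]=c
    cv2.imwrite(f"pics/{n}0.png",c["image"][:,:,::-1])
    print(n,{k:v for k,v in c.items() if k!="image"})
d["s"]=s
pickle.dump(d,open("v0.pkl","wb"))
E
```

```text
pics
{'time_s': 0.0, 'joints': array([-66.14996409,  35.28896996,  -0.72281821,  81.6400599 ,
         0.46293569,  63.21989059,  -2.31344014]), 'dq': array([-0.06390846,  0.01534324,  0.00211011, -0.09104858,  0.0600972 ,
        0.05863136,  0.04877613]), 'tau': array([ 1.65133670e-04, -4.58945775e+01,  2.08488372e-01, -1.65742475e+01,
       -6.12728088e-02,  2.04813725e-02,  2.23155525e-04]), 'position': array([0.27813237, 0.58661413, 0.21749165]), 'eef_rot': array([[-9.03605979e-01,  4.28363256e-01, -1.07505266e-03],
       [ 4.28364605e-01,  9.03603022e-01, -2.31178242e-03],
       [-1.88618103e-05, -2.54945492e-03, -9.99996750e-01]]), 'ft_force': array([-0.44804056,  0.72162763,  0.33184126]), 'ft_torque': array([-0.01134355, -0.03698581, -0.01885957]), 'grip_force': 0.0, 'opening': 0.9994258230137678} 0.0188
scene {'fx': 481.9732643449994, 'fy': 481.9732643449994, 'cx': 309.80831068978085, 'cy': 246.9951475513547, 'k1': -0.1290738947532136, 'extrinsics': array([[ 0.37736548,  0.92603371,  0.00754083, -0.26596081],
       [ 0.79880061, -0.32137577, -0.5085619 , -0.28399521],
 
[... 306 characters left out ...]
, -0.01119266,  0.08905837],
       [-0.98550503,  0.00830388, -0.16944287,  0.51735817],
       [ 0.16952162,  0.00992889, -0.98547645,  1.42180705],
       [ 0.        ,  0.        ,  0.        ,  1.        ]])}
wrist {'fx': 421.3613103920166, 'fy': 421.3613103920166, 'cx': 325.1492858483118, 'cy': 251.4366418767613, 'k1': -0.074892140404271, 'hand_eye': array([[-4.95505619e-04, -9.63385264e-01, -2.68120472e-01,
         7.23777041e-02],
       [ 9.99999775e-01, -5.98670078e-04,  3.03014623e-04,
         5.43583715e-04],
       [-4.52435527e-04, -2.68120261e-01,  9.63385344e-01,
        -1.65296155e-01],
       [ 0.00000000e+00,  0.00000000e+00,  0.00000000e+00,
         1.00000000e+00]])}
```

View pics/scene0.png

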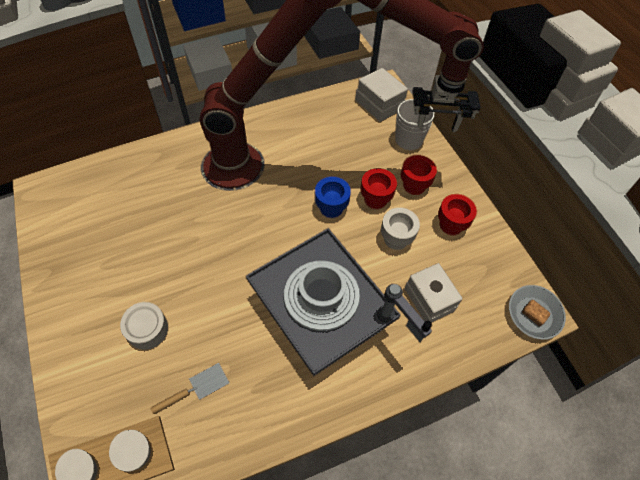

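View pics/top0.png

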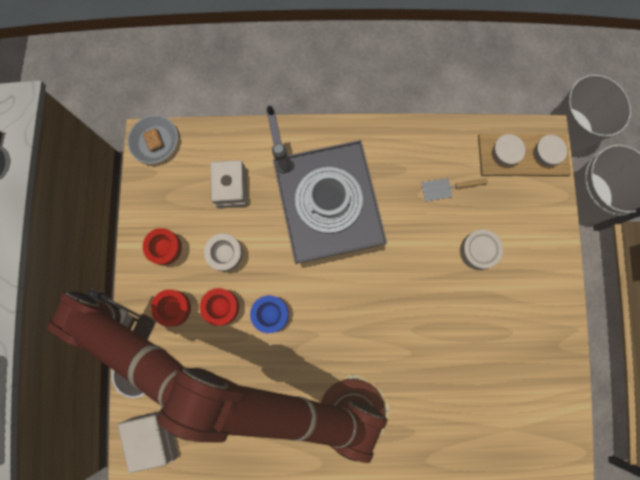

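```bash
cat > h.py <<'E'
import numpy as np,cv2
from scipy.optimize import least_squares
def proj(c,P,E=None):
    E=c["extrinsics"] if E is None else E
    q=np.atleast_2d(P)@E[:3,:3].T+E[:3,3]
    s=q[:,:2]/q[:,2:]
    s=s*(1+c["k1"]*(s**2).sum(1,keepdims=True))
    return s*[c["fx"],c["fy"]]+[c["cx"],c["cy"]]
def wristE(c,s):
    T=np.eye(4);T[:3,:3]=s["eef_rot"];T[:3,3]=s["position"]
    return np.linalg.inv(T@c["hand_eye"])
def tri(cs,us,Es=None,x0=(.6,.1,.1)):
    Es=Es or [None]*len(cs)
    f=lambda P:np.concatenate([(proj(c,P,E)[0]-u) for c,u,E in zip(cs,us,Es)])
    o=least_squares(f,x0);return o.x,o.fun
E
python3 - <<'E'
import pickle,cv2,numpy as np
d=pickle.load(open("v0.pkl","rb"))
def t(n,cx,cy,w,h):
    im=d[n]["image"][cy-h//2:cy+h//2,cx-w//2:cx+w//2,::-1]
    return cv2.resize(im,(400,300),interpolation=cv2.INTER_CUBIC)
a=np.vstack([np.hstack([t("top",223,252,80,60),t("scene",400,228,80,60)]),np.hstack([t("top",330,202,160,120),t("scene",320,295,200,150)])])
cv2.imwrite("pics/crops.png",a)
E
```

```text
(no output)
```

View pics/crops.png

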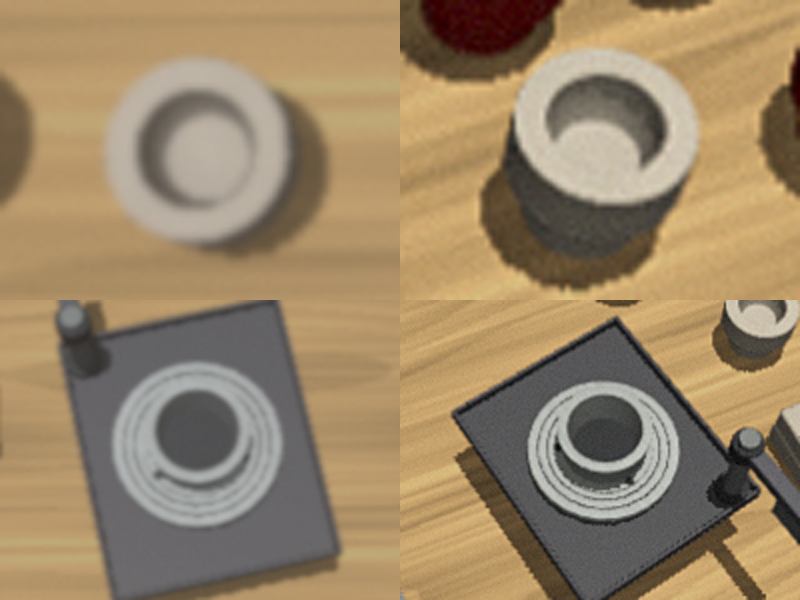

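```bash
python3 - <<'E'
import pickle
from h import *
d=pickle.load(open("v0.pkl","rb"));T,S=d["top"],d["scene"]
for n,a,b in [("mould",(222.5,251.7),(400.8,222.8)),("cup",(328.7,194),(321.8,284)),("nearR",(385.5,243),(247.5,276)),("nearL",(295,261.5),(329,230)),("farR",(360,142.5),(315.5,373))]:
    print(n,*tri([T,S],[a,b]))
E
```

```text
mould [0.47634119 0.3809218  0.08902022] [-0.40364361 -0.15751394 -0.42617072  0.06858487]
cup [0.62017804 0.06466536 0.19428208] [-0.13978329 -0.04365004 -0.12998909  0.01398474]
nearR [ 0.49280606 -0.09614276  0.12393567] [-0.70817257 -0.17245562 -0.67474946  0.04465898]
nearL [0.44115364 0.16333106 0.12511874] [-0.46888886 -0.15161444 -0.48261726  0.05593885]
farR [ 0.80155359 -0.02816516  0.11770738] [-1.21793639 -0.36087567 -1.0171147   0.10139046]
```

Request:
{"method": "drive_tool", "body": {
  "gripper": [-1,-1,-1,-1,-1,-1,-1,-1,-1,-1,-1,-1,-1,-1,-1,-1,-1],
  "travel": [
    [0,0,-0.6],
    [0,0,-0.6],
    [-0.89,-0.49,0],
    [-0.89,-0.49,0],
    [-0.89,-0.49,0],
    [-0.89,-0.49,0],
    [-0.89,-0.49,0],
    [-0.89,-0.49,0],
    [-0.89,-0.49,0],
    [-0.89,-0.49,0],
    [-0.89,-0.49,0],
    [-0.89,-0.49,0],
    [-0.89,-0.49,0],
    [-0.89,-0.49,0],
    [0,0,0],
    [0,0,0],
    [0,0,0]
  ],
  "roll": [0,0,0,0,0,0,0,0,0,0,0,0,0,0,0,0,0],
  "grip_force": 60
}}

```text
time_s: 1.85
position: [0.4555, 0.3417, 0.2485]
eef_rot: [[-0.905, 0.426, -0.001], [0.426, 0.905, 0.001], [0.001, 0.0, -1.0]]
ft_force: [-0.4, -0.1, -0.2]
opening: 1.004
grip_force: 0.0
```

```bash
cat > snap.py <<'E'
import sys,cv2,pickle
from rig import r
n,cam=sys.argv[1],sys.argv[2]
s=r.observe();c=r.read_camera(cam)
pickle.dump((s,c),open(n+".pkl","wb"));cv2.imwrite(f"pics/{n}.png",c["image"][:,:,::-1])
print(s["time_s"],s["position"],s["eef_rot"],s["joints"],s["ft_force"],s["opening"])
E
python3 snap.py w1 wrist
```

```text
1.85 [0.45548115 0.34166261 0.2484896 ] [[-9.04640543e-01  4.26173753e-01 -1.19145882e-03]
 [ 4.26172872e-01  9.04641267e-01  9.27885906e-04]
 [ 1.47328344e-03  3.31635781e-04 -9.99998860e-01]] [-39.49652408  26.34140559   0.72003046  92.87021819  -0.46243405
  60.81078422  26.14943685] [-0.39214118 -0.10386006 -0.23054514] 1.0044044075185459
```

View pics/w1.png

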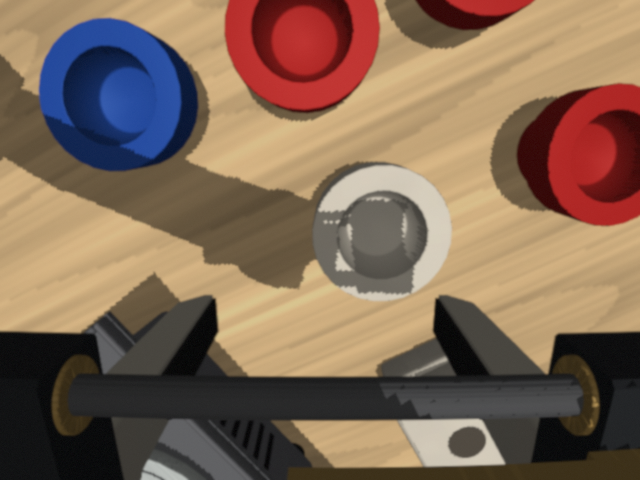

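```bash
cat > m.py <<'E'
import pickle
from h import *
d=pickle.load(open("v0.pkl","rb"));T,S=d["top"],d["scene"]
def bb(c,p,R,E=None):
    a=np.linspace(0,2*np.pi,72)
    q=proj(c,np.c_[p[0]+R*np.cos(a),p[1]+R*np.sin(a),0*a+p[2]],E)
    return np.r_[q[:,0].min(),q[:,0].max(),q[:,1].min(),q[:,1].max()]
def fit(obs,fixz=None,x0=(.5,.3,.1)):
    def f(p):
        p=[p[0],p[1],p[2] if fixz is None else fixz]
        return np.concatenate([bb(c,p,R,E)-o for c,R,E,o in obs])
    o=least_squares(f,x0);return o.x.round(4),o.fun.round(1)
E
python3 - <<'E'
from m import *
s,c=pickle.load(open("w1.pkl","rb"));E=wristE(c,s)
w=(c,.055,E,[313.5,451.5,163,301]);t=(T,.055,None,[203.6,241,233,270.2]);k=(S,.055,None,[382.4,419.2,207,238.6])
print("all",*fit([w,t,k]));print("wrist",*fit([w]));print("wfix",*fit([w],.095));print("ts",*fit([t,k]));print("tsfix",*fit([t,k],.095))
h=(T,.047,None,[311.7,345.7,177.7,209.7]);g=(S,.047,None,[302.8,340.8,266.3,299.8]);o=(S,.060,None,[297.8,346.3,262.3,306.8])
print("cup",*fit([h,g,o]));print(*fit([h],.2));print(*fit([g],.2));print(*fit([o],.2))
E
```

```text
all [0.4779 0.3816 0.0923] [-1.1  0.6  0.6 -0.9 -0.3 -0.9 -0.4 -0.8  0.   0.4  0.3 -0.1]
wrist [0.4782 0.3818 0.0921] [-0.8  0.8  0.8 -0.8]
wfix [0.4775 0.3816 0.1   ] [-1.4  1.4  0.2 -0.2]
ts [0.4766 0.3808 0.0913] [ 0.1 -0.6  0.1 -0.3 -0.5 -0.2  0.2 -0.2]
tsfix [0.4771 0.3797 0.1   ] [ 0.1 -0.5 -0.3 -0.7 -0.6 -0.1 -0.2 -0.6]
cup [0.6204 0.0649 0.198 ] [-0.2 -0.3 -0.5  0.3  0.   0.   0.3  1.  -0.2 -0.2 -0.2 -1.1]
[0.6197 0.0643 0.1   ] [ 0.  -0.  -0.4  0.4]
[0.6195 0.0651 0.1   ] [-0.   0.  -0.3  0.3]
[0.6231 0.0643 0.1   ] [-0.1  0.1  0.4 -0.4]
```

Request:
{"method": "drive_tool", "body": {
  "gripper": [-1,-1,-1,-1,-1,-1,-1,-1,-1,-1,-1,-1,-1,-1,-1],
  "travel": [
    [-0.13,0.02,0],
    [0,0,0.6],
    [0,0,0.6],
    [0,0,0.6],
    [0,0,0.6],
    [0,0,0.6],
    [0,0,0.6],
    [0,0,0.6],
    [0,0,0.6],
    [0,0,0.6],
    [0,0,0.6],
    [0,0,0.6],
    [0,0,0.4],
    [0,0,0.4],
    [0,0,0]
  ],
  "roll": [0,0,0,0,0,0,0,0,0,0,0,0,0,0,0]
}}

```text
time_s: 3.4
position: [0.4591, 0.3389, 0.0624]
eef_rot: [[-0.904, 0.428, -0.002], [0.428, 0.904, -0.001], [0.001, -0.002, -1.0]]
ft_force: [0.0, 0.7, -0.4]
opening: 1.002
grip_force: 0.0
```

```bash
python3 snap.py w2 wrist; python3 -c "
import cv2;cv2.imwrite('pics/w2c.png',cv2.imread('pics/w2.png'))"
```

```text
3.4 [0.45912077 0.33888883 0.06240936] [[-0.90378073  0.42799096 -0.00203349]
 [ 0.4279941   0.9037803  -0.00149056]
 [ 0.00119988 -0.00221747 -0.99999682]] [-38.88206791  39.47404483   0.40965043 104.06239162  -0.44651812
  36.60945687  26.4529718 ] [ 0.03470627  0.69176399 -0.37705216] 1.002097828445088
```

View pics/w2.png

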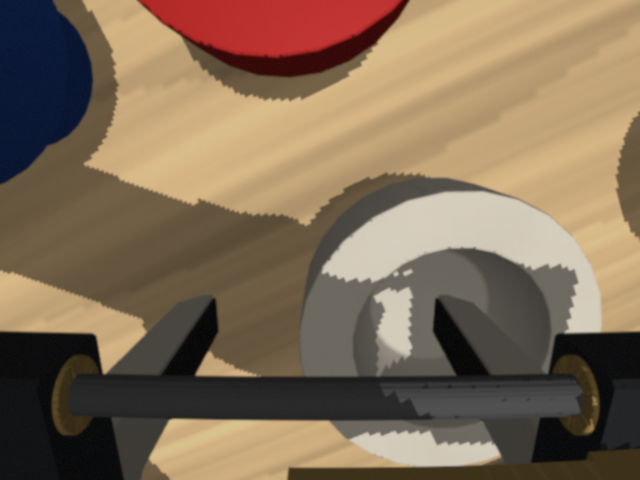

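Request:
{"method": "drive_tool", "body": {
  "gripper": [-1,-1,0,0.3,0.6,1,1,1,1,1,1,1,1,1,1],
  "travel": [
    [0.05,0.05,0],
    [0,0,0],
    [0,0,0],
    [0,0,0],
    [0,0,0],
    [0,0,0],
    [0,0,0],
    [0,0,0],
    [0,0,0],
    [0,0,0],
    [0,0,0],
    [0,0,0],
    [0,0,0],
    [0,0,0],
    [0,0,0]
  ],
  "roll": [0,0,0,0,0,0,0,0,0,0,0,0,0,0,0],
  "grip_force": 60
}}

```text
time_s: 4.95
position: [0.459, 0.3414, 0.0637]
eef_rot: [[-0.904, 0.428, -0.0], [0.428, 0.904, 0.001], [0.001, 0.0, -1.0]]
ft_force: [-0.5, 1.1, 0.0]
opening: 0.195
grip_force: 59.1
```

Request:
{"method": "drive_tool", "body": {
  "gripper": [1,1,1,1,1,1,1,1,1,1,1,1,1,1,1,1,1,1,1,1],
  "travel": [
    [0,0,-0.1],
    [0,0,-0.2],
    [0,0,-0.4],
    [0,0,-0.6],
    [0,0,-0.6],
    [0,0,-0.6],
    [0,0,-0.6],
    [0,0,-0.6],
    [0,0,-0.6],
    [0,0,-0.6],
    [0,0,-0.6],
    [0,0,-0.6],
    [0,0,-0.6],
    [0,0,-0.6],
    [0,0,-0.6],
    [0,0,-0.6],
    [0,0,-0.5],
    [0,0,-0.4],
    [0,0,-0.2],
    [0,0,0]
  ],
  "roll": [0,0,0,0,0,0,0,0,0,0,0,0,0,0,0,0,0,0,0,0]
}}

```text
time_s: 6.95
position: [0.4594, 0.3407, 0.3043]
eef_rot: [[-0.903, 0.429, 0.001], [0.429, 0.903, 0.0], [-0.001, 0.001, -1.0]]
ft_force: [0.4, 0.6, -5.5]
opening: 0.191
grip_force: 59.0
```

```bash
python3 snap.py w3 wrist; python3 snap.py s3 scene;python3 - <<'E'
import cv2,numpy as np
from m import *
# project expected mould rim if lifted rigidly
s,c=pickle.load(open("w3.pkl","rb"));E=wristE(c,s);R=s["eef_rot"]
p=s["position"]+R@np.array([.0,.0453,-.0312]);print(p)
_,sc=pickle.load(open("s3.pkl","rb"));im=sc["image"][:,:,::-1].copy()
print(proj(sc,p))
u,v=proj(sc,p)[0].astype(int);a=cv2.resize(im[v-60:v+60,u-50:u+50],(500,600),interpolation=cv2.INTER_CUBIC)
b=cv2.resize(c["image"][:,:,::-1],(300,225));o=np.zeros((600,800,3),np.uint8);o[:,:500]=a
o[:225,500:]=b
cv2.imwrite("pics/lift.png",o);print("crop origin",u-50,v-60)
E
```

```text
6.95 [0.45943888 0.34070366 0.30426159] [[-9.03456821e-01  4.28678350e-01  8.03538515e-04]
 [ 4.28678780e-01  9.03456854e-01  4.66169240e-04]
 [-5.26125718e-04  7.65623690e-04 -9.99999569e-01]] [-39.43996045  24.06793636   1.05543921  87.23308586  -0.45381564
  68.65054446  26.30483103] [ 0.42790126  0.586877   -5.47238546] 0.19078720944165317
7.0 [0.45913445 0.3405089  0.30349665] [[-9.03512704e-01  4.28561109e-01 -4.10666686e-04]
 [ 4.28561269e-01  9.03512610e-01 -4.49794377e-04]
 [ 1.78278153e-04 -5.82390770e-04 -9.99999815e-01]] [-39.43951828  24.10902605   1.0512231   87.29172842  -0.45511212
  68.63791064  26.30977673] [ 0.281304   -0.4541614  -4.17641902] 0.1950207183937921
[0.47883293 0.38161571 0.33549626]
[[417.27346399 169.6617021 ]]
crop origin 367 109
```

View pics/lift.png

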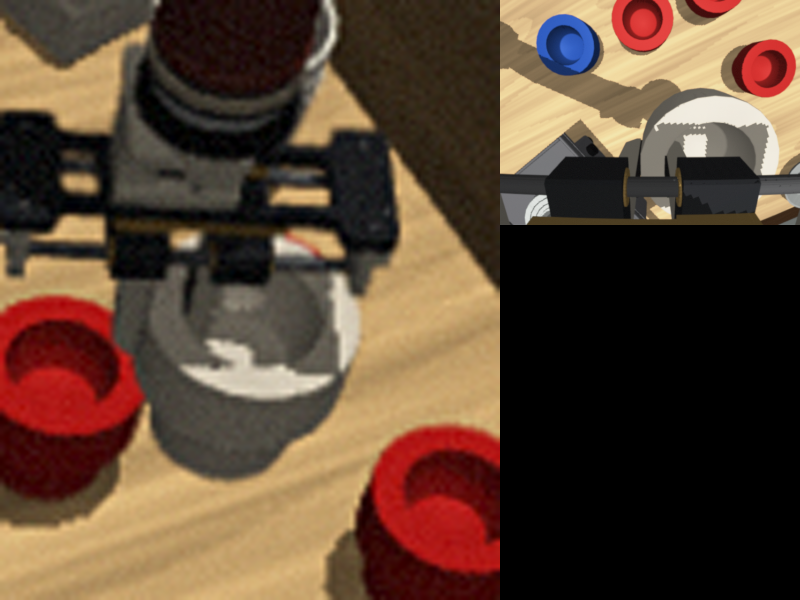

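Request:
{"method": "drive_tool", "body": {
  "gripper": [1,1,1,1,1,1,1,1,1,1,1,1,1,1,1,1,1,1,1,1],
  "travel": [
    [-0.155,-0.13,0],
    [-0.31,-0.265,0],
    [-0.465,-0.4,0],
    [-0.62,-0.53,0],
    [-0.62,-0.53,0],
    [-0.62,-0.53,0],
    [-0.62,-0.53,0],
    [-0.62,-0.53,0],
    [-0.62,-0.53,0],
    [-0.62,-0.53,0],
    [-0.62,-0.53,0],
    [-0.62,-0.53,0],
    [-0.62,-0.53,0],
    [-0.62,-0.53,0],
    [-0.62,-0.53,0],
    [-0.62,-0.53,0],
    [-0.62,-0.53,0],
    [-0.465,-0.4,0],
    [-0.31,-0.265,0],
    [-0.155,-0.13,0]
  ],
  "roll": [0,0,0,0,0,0,0,0,0,0,0,0,0,0,0,0,0,0,0,0]
}}

```text
time_s: 9.05
position: [0.6011, 0.0226, 0.3035]
eef_rot: [[-0.903, 0.43, -0.0], [0.43, 0.903, -0.001], [-0.0, -0.001, -1.0]]
ft_force: [-0.2, -0.5, -4.2]
opening: 0.198
grip_force: 59.2
```

Request:
{"method": "drive_tool", "body": {
  "gripper": [1,1,1],
  "travel": [
    [0,0,0],
    [0,0,0],
    [0,0,0]
  ],
  "roll": [0,0,0]
}}

```text
time_s: 9.35
position: [0.6006, 0.0258, 0.3037]
eef_rot: [[-0.904, 0.427, -0.0], [0.427, 0.904, 0.001], [0.001, 0.001, -1.0]]
ft_force: [0.3, 0.4, -5.3]
opening: 0.193
grip_force: 59.2
```

```bash
python3 snap.py w4 wrist; python3 snap.py s4 scene; python3 snap.py t4 top;python3 - <<'E'
import cv2,numpy as np
from m import *
s,c=pickle.load(open("w4.pkl","rb"));E=wristE(c,s);R=s["eef_rot"]
p=s["position"]+R@np.array([.0,.0453,-.0312]);print(p)
a=np.linspace(0,2*np.pi,60)
circ=lambda p,r:np.c_[p[0]+r*np.cos(a),p[1]+r*np.sin(a),0*a+p[2]]
tiles=[]
for n in("w4","s4","t4"):
    _,k=pickle.load(open(n+".pkl","rb"));im=k["image"][:,:,::-1].copy();Ek=E if n=="w4" else None
    f=3; im=cv2.resize(im,None,fx=f,fy=f,interpolation=cv2.INTER_CUBIC)
    for r_,q,col in((.055,p,(0,0,255)),(.038,p-[0,0,.095],(0,255,0)),(.06,np.array([.6203,.065,.2]),(255,0,0))):
        cv2.polylines(im,[np.int32(proj(k,circ(q,r_),Ek)*f+1)],True,col,1)
    u,v=np.int32(proj(k,p-[0,0,.06],Ek)[0]*f)
    if n=="w4": tiles.append(cv2.resize(im,(400,300)))
    else: tiles.append(im[v-150:v+150,u-200:u+200] if n=="t4" else cv2.resize(im[v-250:v+250,u-200:u+200],(480,600)))
o=np.zeros((600,800,3),np.uint8);o[:,:480]=0
o[:,:400]=cv2.resize(tiles[1],(400,600)) if False else tiles[1][:,40:440]
o[:300,400:]=tiles[0];o[300:,400:]=tiles[2];cv2.imwrite("pics/ins.png",o)
E
```

```text
9.35 [0.60062725 0.02583762 0.30369691] [[-9.04483923e-01  4.26507626e-01 -2.79250526e-04]
 [ 4.26507222e-01  9.04483677e-01  9.31172382e-04]
 [ 6.49729665e-04  7.23128083e-04 -9.99999527e-01]] [-7.86446053 27.03648633  5.45552991 82.51310687 -2.68364827 70.58849839
 62.64485296] [ 0.27241366  0.38487552 -5.28349514] 0.19255537510806459
9.4 [0.60065996 0.02569031 0.30368474] [[-9.04419063e-01  4.26645177e-01 -2.26285027e-04]
 [ 4.26644948e-01  9.04418942e-01  6.82924245e-04]
 [ 4.96022800e-04  5.21106343e-04 -9.99999741e-01]] [-7.86587503 27.03847521  5.46875313 82.51246473 -2.67499896 70.58526258
 62.64359898] [ 0.3359676  -0.2324431  -4.47433842] 0.19613391055637766
9.45 [0.60069213 0.02543587 0.30369421] [[-9.04281701e-01  4.26936270e-01 -1.63627418e-04]
 [ 4.26936171e-01  9.04281658e-01  4.35201190e-04]
 [ 3.33768446e-04  3.23686009e-04 -9.99999892e-01]] [-7.85922171 27.03896838  5.48534995 82.51103859 -2.66780509 70.58389772
 62.6441373 ] [ 0.37281612 -0.34607726 -4.23411421] 0.19111618726499216
[0.61995676 0.06678168 0.33492965]
```

View pics/ins.png

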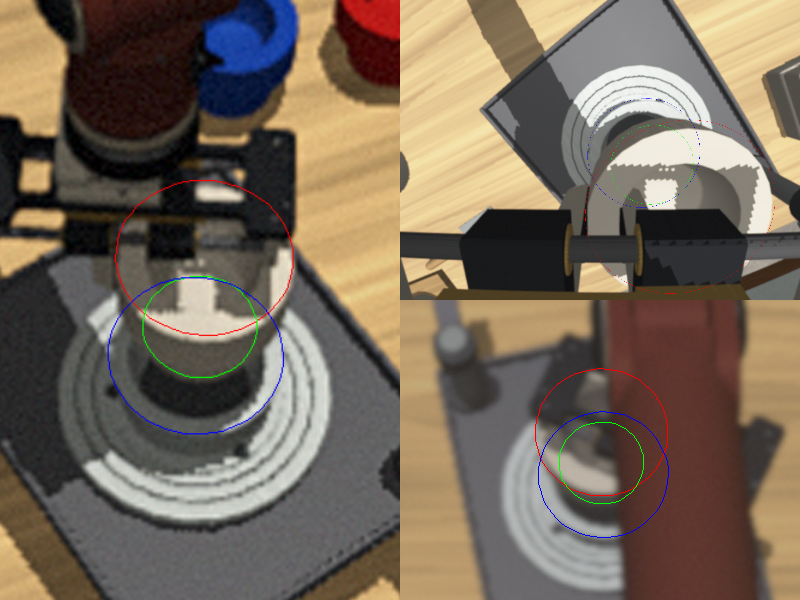

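Request:
{"method": "drive_tool", "body": {
  "gripper": [1,1,1,1,1,1,1,1,1,1],
  "travel": [
    [0,-0.05,0.2],
    [0,0,0.3],
    [0,0,0.3],
    [0,0,0.3],
    [0,0,0.2],
    [0,0,0.1],
    [0,0,0],
    [0,0,0],
    [0,0,0],
    [0,0,0]
  ],
  "roll": [0,0,0,0,0,0,0,0,0,0]
}}

```text
time_s: 10.5
position: [0.6005, 0.0233, 0.269]
eef_rot: [[-0.904, 0.428, 0.001], [0.428, 0.904, 0.0], [-0.001, 0.0, -1.0]]
ft_force: [-0.5, -0.3, -3.9]
opening: 0.192
grip_force: 59.2
```

Request:
{"method": "drive_tool", "body": {
  "gripper": [1,1,1],
  "travel": [
    [0,0,0],
    [0,0,0],
    [0,0,0]
  ],
  "roll": [0,0,0]
}}

```text
time_s: 10.8
position: [0.6004, 0.0233, 0.2687]
eef_rot: [[-0.904, 0.428, 0.0], [0.428, 0.904, -0.0], [-0.0, 0.0, -1.0]]
ft_force: [-0.7, 0.0, -4.9]
opening: 0.195
grip_force: 59.2
```

Request:
{"method": "drive_tool", "body": {
  "gripper": [1,1,1,1,1,1,1,1,1,1,1,1],
  "travel": [
    [0,0.02,0.1],
    [0,0,0.2],
    [0,0,0.2],
    [0,0,0.2],
    [0,0,0.2],
    [0,0,0.2],
    [0,0,0.2],
    [0,0,0.2],
    [0,0,0.2],
    [0,0,0.1],
    [0,0,0],
    [0,0,0]
  ],
  "roll": [0,0,0,0,0,0,0,0,0,0,0,0]
}}

```text
time_s: 12.0
position: [0.6007, 0.0237, 0.2237]
eef_rot: [[-0.904, 0.428, 0.0], [0.428, 0.904, -0.0], [-0.0, 0.0, -1.0]]
ft_force: [0.0, -0.2, -5.3]
opening: 0.196
grip_force: 59.2
```

No contact yet, 10 mm to go.

Request:
{"method": "drive_tool", "body": {
  "gripper": [1,1,1,1,1,1],
  "travel": [
    [0,0,0.08],
    [0,0,0.08],
    [0,0,0.08],
    [0,0,0.06],
    [0,0,0],
    [0,0,0]
  ],
  "roll": [0,0,0,0,0,0]
}}

```text
time_s: 12.6
position: [0.6002, 0.0243, 0.2158]
eef_rot: [[-0.904, 0.428, -0.001], [0.428, 0.904, 0.001], [0.001, 0.0, -1.0]]
ft_force: [-1.1, 1.1, -5.3]
opening: 0.193
grip_force: 59.2
```

Request:
{"method": "drive_tool", "body": {
  "gripper": [1,1,1,1,1,1],
  "travel": [
    [0,0,0.04],
    [0,0,0.03],
    [0,0,0.02],
    [0,0,0],
    [0,0,0],
    [0,0,0]
  ],
  "roll": [0,0,0,0,0,0]
}}

```text
time_s: 13.2
position: [0.6003, 0.0244, 0.214]
eef_rot: [[-0.904, 0.428, -0.001], [0.428, 0.904, 0.001], [0.001, 0.001, -1.0]]
ft_force: [-3.1, 3.6, -1.9]
opening: 0.195
grip_force: 59.4
```

Request:
{"method": "drive_tool", "body": {
  "gripper": [1,1,1,1,1],
  "travel": [
    [0,0,0.02],
    [0,0,0.02],
    [0,0,0],
    [0,0,0],
    [0,0,0]
  ],
  "roll": [0,0,0,0,0]
}}

```text
time_s: 13.7
position: [0.6003, 0.0244, 0.2138]
eef_rot: [[-0.904, 0.428, -0.0], [0.428, 0.904, 0.001], [0.001, 0.001, -1.0]]
ft_force: [-4.5, 3.4, 1.6]
opening: 0.195
grip_force: 59.4
```

Request:
{"method": "drive_tool", "body": {
  "gripper": [1,1,1,0.5,0.3,0.1,0.1,0.1,0.1,0.1,0.1],
  "travel": [
    [0.03,0,0],
    [0,0,0],
    [0,0,0],
    [0,0,0],
    [0,0,0],
    [0,0,0],
    [0,0,0],
    [0,0,0],
    [0,0,0],
    [0,0,0],
    [0,0,0]
  ],
  "roll": [0,0,0,0,0,0,0,0,0,0,0]
}}

```text
time_s: 14.8
position: [0.5999, 0.024, 0.2129]
eef_rot: [[-0.904, 0.428, 0.0], [0.428, 0.904, -0.0], [-0.0, -0.0, -1.0]]
ft_force: [-0.7, 0.1, 0.3]
opening: 0.448
grip_force: 0.0
```

Request:
{"method": "drive_tool", "body": {
  "gripper": [0.1,0.1,0.1,0.1,0.1,0.1,0.1,0.1,0.1,0.1,0.1,0.1],
  "travel": [
    [0,0,-0.1],
    [0,0,-0.3],
    [0,0,-0.5],
    [0,0,-0.7],
    [0,0,-0.9],
    [0,0,-0.9],
    [0,0,-0.9],
    [0,0,-0.9],
    [0,0,-0.6],
    [0,0,-0.3],
    [0,0,0],
    [0,0,0]
  ],
  "roll": [0,0,0,0,0,0,0,0,0,0,0,0]
}}

```text
time_s: 16.0
position: [0.5995, 0.024, 0.365]
eef_rot: [[-0.904, 0.428, -0.001], [0.428, 0.904, -0.0], [0.001, -0.0, -1.0]]
ft_force: [-0.2, -0.3, -0.8]
opening: 0.451
grip_force: 0.0
```

```bash
python3 snap.py w5 wrist; python3 snap.py s5 scene; python3 - <<'E'
import cv2,numpy as np
from m import *
s,c=pickle.load(open("w5.pkl","rb"));E=wristE(c,s)
a=np.linspace(0,2*np.pi,90)
circ=lambda p,r:np.c_[p[0]+r*np.cos(a),p[1]+r*np.sin(a),0*a+p[2]]
cup=np.array([.6203,.065,0]);psi=1.768;jx=np.array([np.cos(psi),np.sin(psi),0]);jy=np.array([-jx[1],jx[0],0])
def J(x,y,z):return cup+x*jx+y*jy+[0,0,z]
pan=np.array([J(x,y,.136) for x,y in((-.135,-.16),(-.135,.16),(.135,.16),(.135,-.16))])
o=np.zeros((600,800,3),np.uint8)
_,k=pickle.load(open("s5.pkl","rb"))
for i,(cam,e,reg) in enumerate(((k,None,(220,210,200,180)),(c,E,(0,0,640,480)))):
    f=3;im=cv2.resize(cam["image"][:,:,::-1],None,fx=f,fy=f,interpolation=cv2.INTER_CUBIC)
    cv2.polylines(im,[np.int32(proj(cam,pan,e)*f+1)],True,(0,255,255),1)
    cv2.polylines(im,[np.int32(proj(cam,circ(cup+[0,0,.245],.055),e)*f+1)],True,(0,0,255),1)
    cv2.polylines(im,[np.int32(proj(cam,circ(cup+[0,0,.2],.06),e)*f+1)],True,(255,0,0),1)
    x,y,w,h=reg;im=im[3*y:3*(y+h),3*x:3*(x+w)]
    o[:,400*i:400*i+400]=0;im=cv2.resize(im,(400,int(400*h/w)));o[:im.shape[0],400*i:400*i+400]=im
cv2.imwrite("pics/home.png",o[:400])
# where would counter stuff be: scene px at z guesses
for px in((520,60),(580,60),(400,125),(415,110)):
  for z in(.0,.2):
    q=least_squares(lambda p:proj(k,[p[0],p[1],z])[0]-px,(.2,.6)).x;print(px,z,q.round(2))
E
```

```text
16.0 [0.59954267 0.02402907 0.36497846] [[-9.03572845e-01  4.28433331e-01 -9.97691560e-04]
 [ 4.28433613e-01  9.03573258e-01 -7.81200420e-05]
 [ 8.68018184e-04 -4.98031749e-04 -9.99999499e-01]] [-7.8667989  25.24362454  5.80268028 75.73520561 -2.51387006 79.20204134
 62.49053741] [-0.19833784 -0.28498281 -0.81061932] 0.4510423085965286
16.05 [0.59938978 0.02400167 0.36451567] [[-9.03572307e-01  4.28431191e-01 -1.94976133e-03]
 [ 4.28432348e-01  9.03573839e-01 -1.99747334e-04]
 [ 1.67617534e-03 -1.01582698e-03 -9.99998079e-01]] [-7.86554407 25.26901609  5.8012784  75.76626184 -2.51108768 79.20046231
 62.49142843] [ 0.11348887 -0.25975051 -0.21297045] 0.45048515423484514
(520, 60) 0.0 [-0.12  1.3 ]
(520, 60) 0.2 [0.07 1.07]
(580, 60) 0.0 [-0.04  1.58]
(580, 60) 0.2 [0.14 1.31]
(400, 125) 0.0 [0.05 0.62]
(400, 125) 0.2 [0.21 0.5 ]
(415, 110) 0.0 [-0.    0.72]
(415, 110) 0.2 [0.17 0.58]
```

View pics/home.png

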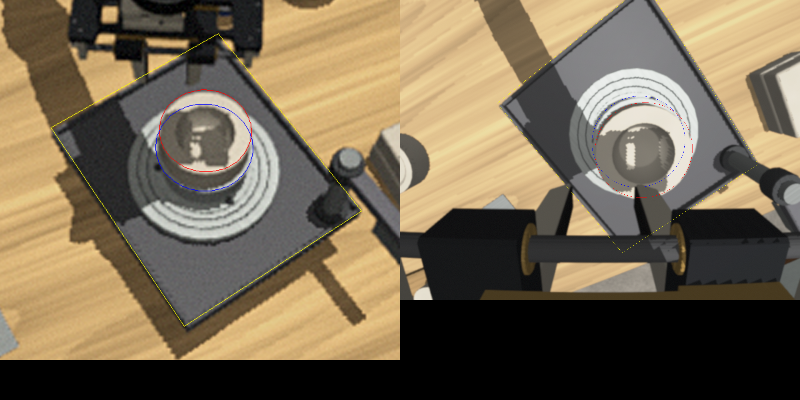

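Request:
{"method": "drive_tool", "body": {
  "gripper": [1,1,1,1,1,1,1,1,1,1,1,1,1,1,1,1,1,1],
  "travel": [
    [0,0,-1],
    [0.4,0.4,-1],
    [0.8,0.8,-0.4],
    [0.8,0.8,-0.4],
    [0.8,0.8,-0.4],
    [0.8,0.8,-0.4],
    [0.8,0.8,-0.4],
    [0.8,0.8,-0.4],
    [0.8,0.8,-0.4],
    [0.8,0.8,-0.4],
    [0.8,0.8,-0.4],
    [0.8,0.8,-0.4],
    [0.8,0.8,-0.4],
    [0.8,0.8,-0.4],
    [0.8,0.8,0],
    [0.8,0.8,0],
    [0.8,0.8,0],
    [0.9,0.4,0]
  ],
  "roll": [0,0,0,0,0,0,0,0,0,0,0,0,0,0,0,0,0,0]
}}

```text
time_s: 17.9
position: [0.4364, 0.4573, 0.5329]
eef_rot: [[-0.904, 0.428, -0.003], [0.428, 0.904, -0.003], [0.001, -0.004, -1.0]]
ft_force: [0.4, 0.4, -0.7]
opening: 0.005
grip_force: 0.0
```

Request:
{"method": "drive_tool", "body": {
  "gripper": [1,1,1,1,1,1,1,1,1,1,1,1,1,1,1,1,1,1,1,1],
  "travel": [
    [1,-0.12,0],
    [1,-0.12,0],
    [1,-0.12,0],
    [1,-0.12,0],
    [1,-0.12,0],
    [1,-0.12,0],
    [1,-0.12,0],
    [1,-0.12,0],
    [1,-0.12,0],
    [1,-0.12,0],
    [1,-0.12,0],
    [1,-0.12,0],
    [1,-0.12,0],
    [1,-0.12,0],
    [1,-0.12,0],
    [1,-0.12,0],
    [1,-0.12,0],
    [1,-0.12,0],
    [1,-0.12,0],
    [1,-0.12,0]
  ],
  "roll": [0,0,0,0,0,0,0,0,0,0,0,0,0,0,0,0,0,0,0,0]
}}

```text
time_s: 19.9
position: [-0.0418, 0.6159, 0.5345]
eef_rot: [[-0.904, 0.429, 0.0], [0.429, 0.904, -0.002], [-0.001, -0.002, -1.0]]
ft_force: [0.0, 0.5, -0.5]
opening: 0.004
grip_force: 0.0
```

```bash
python3 -c "
from rig import r
s=r.observe();print(s['time_s'],s['position'],s['eef_rot'].round(3),s['joints'].round(1),s['opening'])"
```

```text
19.9 [-0.04184689  0.61588671  0.53445281] [[-0.904  0.429  0.   ]
 [ 0.429  0.904 -0.002]
 [-0.001 -0.002 -1.   ]] [-93.9  28.7  -4.8  43.4   2.4 108.1 -32.8] 0.003888551722853761
```

Request:
{"method": "drive_tool", "body": {
  "gripper": [1,1,1,1,1,1,1,1,1,1],
  "travel": [
    [0.97,-0.47,0],
    [0.97,-0.47,0],
    [0.97,-0.47,0],
    [0.6,0.8,0],
    [0.6,0.8,0],
    [0.6,0.8,0],
    [0.6,0.8,0],
    [0.6,0.8,0],
    [0.6,0.8,0],
    [0.6,0.8,0]
  ],
  "roll": [0,0,0,0,0,0,0,0,0,0]
}}

```text
time_s: 20.9
position: [-0.1476, 0.7405, 0.4843]
eef_rot: [[-0.903, 0.429, -0.013], [0.427, 0.902, 0.066], [0.04, 0.054, -0.998]]
ft_force: [-0.3, -0.1, -0.6]
opening: 0.009
grip_force: 0.0
```

```bash
python3 -c "
from rig import r
s=r.observe();print(s['time_s'],s['position'],s['eef_rot'].round(3),s['joints'].round(1),s['opening'])"
```

```text
20.9 [-0.14758034  0.74052904  0.48426843] [[-0.903  0.429 -0.013]
 [ 0.427  0.902  0.066]
 [ 0.04   0.054 -0.998]] [-104.3   47.2    9.7   15.6   -8.   113.6  -36.7] 0.008660175635124567
```

Request:
{"method": "drive_tool", "body": {
  "gripper": [1,1,1,1,1,1],
  "travel": [
    [0.6,0.8,0],
    [0.6,0.8,0],
    [0.6,0.8,0],
    [0.6,0.8,0],
    [0.6,0.8,0],
    [0.6,0.8,0]
  ],
  "roll": [0,0,0,0,0,0]
}}

```text
time_s: 21.5
position: [-0.1559, 0.784, 0.4445]
eef_rot: [[-0.901, 0.433, -0.031], [0.428, 0.898, 0.107], [0.075, 0.083, -0.994]]
ft_force: [-4.9, -0.9, 2.7]
opening: 0.001
grip_force: 0.0
```

```bash
python3 -c "
from rig import r
s=r.observe();print(s['time_s'],s['position'],s['eef_rot'].round(3),s['joints'].round(1),s['opening'])"
```

```text
21.5 [-0.15590511  0.78403543  0.44449511] [[-0.901  0.433 -0.031]
 [ 0.428  0.898  0.107]
 [ 0.075  0.083 -0.994]] [-109.2   55.3   75.6   15.1  -68.2  113.5  -28.6] 0.0008845710636153273
```

Request:
{"method": "drive_tool", "body": {
  "gripper": [1,1,1,1,1,1,1,1],
  "travel": [
    [0.6,0.8,-0.6],
    [0.6,0.8,-0.6],
    [0.6,0.8,-0.6],
    [0.6,0.8,-0.6],
    [0.6,0.8,-0.6],
    [0.6,0.8,-0.6],
    [0.6,0.8,-0.6],
    [0.6,0.8,-0.6]
  ],
  "roll": [0,0,0,0,0,0,0,0]
}}

```text
time_s: 22.3
position: [-0.1495, 0.7692, 0.5023]
eef_rot: [[-0.898, 0.437, -0.058], [0.422, 0.89, 0.175], [0.128, 0.133, -0.983]]
ft_force: [-0.1, 0.2, 0.1]
opening: 0.007
grip_force: 0.0
```

```bash
cat > st.py <<'E'
from rig import r
s=r.observe();print(s['time_s'],s['position'].round(4),s['eef_rot'].round(3).tolist(),s['joints'].round(1),s['ft_force'].round(1),s['opening'])
E
python3 st.py
```

```text
22.3 [-0.1495  0.7692  0.5023] [[-0.898, 0.437, -0.058], [0.422, 0.89, 0.175], [0.128, 0.133, -0.983]] [-109.    51.1   75.5   15.1  -68.4  113.6  -28.7] [-0.1  0.2  0.1] 0.006839111158342164
```

Request:
{"method": "drive_tool", "body": {
  "gripper": [1,1,1,1,1,1,1,1,1,1,1,1],
  "travel": [
    [0,0,-1],
    [0,0,-1],
    [0,0,-1],
    [0,0,-1],
    [0,0,-1],
    [0,0,-1],
    [0,0,-1],
    [0,0,-1],
    [0,0,-1],
    [0,0,-1],
    [0,0,-1],
    [0,0,-1]
  ],
  "roll": [0,0,0,0,0,0,0,0,0,0,0,0]
}}

```text
time_s: 23.5
position: [-0.1214, 0.6579, 0.6766]
eef_rot: [[-0.89, 0.449, -0.087], [0.401, 0.858, 0.322], [0.219, 0.252, -0.943]]
ft_force: [-0.3, -0.5, 0.3]
opening: 0.004
grip_force: 0.0
```

```bash
python3 st.py
```

```text
23.5 [-0.1214  0.6579  0.6766] [[-0.89, 0.449, -0.087], [0.401, 0.858, 0.322], [0.219, 0.252, -0.943]] [-102.4   31.9    3.4   15.1   -3.8  113.6  -37.9] [-0.3 -0.5  0.3] 0.003928087207633819
```

Request:
{"method": "drive_tool", "body": {
  "gripper": [1,1,1,1,1,1,1,1,1,1,1,1,1,1,1,1],
  "travel": [
    [0.1,0.15,-1],
    [0.1,0.15,-1],
    [0.1,0.15,-1],
    [0.1,0.15,-1],
    [0.1,0.15,-1],
    [0.1,0.15,-1],
    [0.1,0.15,-1],
    [0.1,0.15,-1],
    [0.1,0.15,-1],
    [0.1,0.15,-1],
    [0.1,0.15,-1],
    [0.1,0.15,-1],
    [0.1,0.15,-1],
    [0.1,0.15,-1],
    [0.1,0.15,-1],
    [0.1,0.15,-1]
  ],
  "roll": [0,0,0,0,0,0,0,0,0,0,0,0,0,0,0,0]
}}

```text
time_s: 25.1
position: [-0.0831, 0.5115, 0.8525]
eef_rot: [[-0.869, 0.474, -0.14], [0.318, 0.753, 0.576], [0.378, 0.457, -0.805]]
ft_force: [0.0, -0.1, -0.2]
opening: 0.004
grip_force: 0.0
```

```bash
python3 st.py
```

```text
25.1 [-0.0831  0.5115  0.8525] [[-0.869, 0.474, -0.14], [0.318, 0.753, 0.576], [0.378, 0.457, -0.805]] [-101.3   15.1    2.8   15.1   -3.9  113.6  -37.6] [ 0.  -0.1 -0.2] 0.003756632132232402
```

Request:
{"method": "drive_tool", "body": {
  "gripper": [1,1,1,1,1,1,1,1,1,1,1,1],
  "travel": [
    [0,0,-1],
    [0,0,-1],
    [0,0,-1],
    [0,0,-1],
    [0,0,-1],
    [0,0,-1],
    [0,0,-1],
    [0,0,-1],
    [0,0,-1],
    [0,0,-1],
    [0,0,-1],
    [0,0,-1]
  ],
  "roll": [0,0,0,0,0,0,0,0,0,0,0,0]
}}

```text
time_s: 26.3
position: [-0.0453, 0.3617, 0.9539]
eef_rot: [[-0.847, 0.501, -0.176], [0.222, 0.636, 0.739], [0.482, 0.587, -0.65]]
ft_force: [1.0, 0.2, 0.2]
opening: 0.007
grip_force: 0.0
```

```bash
python3 st.py
```

```text
26.3 [-0.0453  0.3617  0.9539] [[-0.847, 0.501, -0.176], [0.222, 0.636, 0.739], [0.482, 0.587, -0.65]] [-68.7   2.3 -35.2  15.1   1.4 113.6 -38.1] [1.  0.2 0.2] 0.007238984851899618
```

```bash
cat > fk.py <<'E'
import numpy as np,pickle,itertools
from scipy.optimize import least_squares
from scipy.spatial.transform import Rotation as Ro
def fk(q,p,s):
    q=np.radians(q);R=Ro.identity();t=np.zeros(3)
    def tr(v):
        nonlocal t;t=t+R.apply(v)
    tr([0,0,p[0]]);R=R*Ro.from_euler('z',s[0]*q[0]+p[4])*Ro.from_euler('y',q[1])*Ro.from_euler('z',s[1]*q[2])
    tr([p[5],0,p[1]]);R=R*Ro.from_euler('y',q[3]);tr([p[6],0,0])
    R=R*Ro.from_euler('z',s[2]*q[4]);tr([0,0,p[2]]);R=R*Ro.from_euler('y',q[5]);tr([p[7],0,0]);R=R*Ro.from_euler('z',s[3]*q[6]+p[8]);tr([0,0,p[3]])
    return t,R.as_matrix()
E
python3 - <<'E'
from fk import *
D=[]
for n in("w1","w2","w3","w4","w5"):
    s=pickle.load(open(n+".pkl","rb"))[0];D.append((s["joints"],s["position"],s["eef_rot"]))
s=pickle.load(open("v0.pkl","rb"))["s"];D.append((s["joints"],s["position"],s["eef_rot"]))
A=np.array
D+=[(A([-109.,51.1,75.5,15.1,-68.4,113.6,-28.7]),A([-.1495,.7692,.5023]),A([[-0.898,0.437,-0.058],[0.422,0.89,0.175],[0.128,0.133,-0.983]])),
(A([-101.3,15.1,2.8,15.1,-3.9,113.6,-37.6]),A([-.0831,.5115,.8525]),A([[-0.869,0.474,-0.14],[0.318,0.753,0.576],[0.378,0.457,-0.805]])),
(A([-68.7,2.3,-35.2,15.1,1.4,113.6,-38.1]),A([-.0453,.3617,.9539]),A([[-0.847,0.501,-0.176],[0.222,0.636,0.739],[0.482,0.587,-0.65]]))]
best=None
for sg in itertools.product((1,-1),repeat=4):
  for o in (0,1.57,3.14,-1.57):
    f=lambda p:np.concatenate([np.r_[(a-t)*5,(b-R).ravel()] for q,t,R in D for a,b in[fk(q,p,sg)]])
    k=least_squares(f,[.33,.4,.4,.3,0,0,0,0,o])
    if best is None or k.cost<best[0]: best=(k.cost,sg,k.x,k.fun)
print(best[0],best[1],best[2].round(4),abs(best[3]).max())
pickle.dump(best[1:3],open("fk.pkl","wb"))
E
```

```text
0.0033202822929531447 (-1, -1, -1, -1) [ 0.267   0.534   0.3747  0.3241 -0.0359 -0.0058 -0.0075 -0.0081  1.5371] 0.033747022716618495
```

```bash
cat > plan.py <<'E'
from fk import *
sg,p=pickle.load(open("fk.pkl","rb"))
lo=np.array([-178.69,-17.37,-77.05,15.02,-78.02,.78,-162.83]);hi=np.array([178.69,117.87,75.6,138.74,258.01,113.62,162.83])
def step(q,t,R):
    for _ in range(4):
        a,b=fk(q,p,sg);e=np.r_[t-a,.3*Ro.from_matrix(R@b.T).as_rotvec()]
        J=np.zeros((6,7))
        for i in range(7):
            d=q.copy();d[i]+=.5;a2,b2=fk(d,p,sg);J[:,i]=np.r_[a2-a,.3*Ro.from_matrix(b2@b.T).as_rotvec()]/np.radians(.5)
        q=np.clip(q+np.degrees(J.T@np.linalg.solve(J@J.T+1e-4*np.eye(6),e)),lo,hi)
    return q
def err(q,t,R):
    a,b=fk(q,p,sg);return np.linalg.norm(t-a),np.degrees(np.linalg.norm(Ro.from_matrix(R@b.T).as_rotvec()))
E
python3 - <<'E'
from plan import *
q0=np.array([-68.7,2.3,-35.2,15.1,1.4,113.6,-38.1])
_,R0=fk(q0,p,sg)
R0=np.array([[-0.847,0.501,-0.176],[0.222,0.636,0.739],[0.482,0.587,-0.65]])
u,_,v=np.linalg.svd(R0);R0=u@v
t0=np.array([-.0453,.3617,.9539])
W={"A":[(.2,.3,.8),(.5,.1,.6),(.62,-.2,.4),(.63,-.17,.07),(.613,-.065,.07)],
   "B":[(.05,.45,.7),(.4,.3,.55),(.62,.0,.5),(.63,-.17,.3),(.63,-.17,.07),(.613,-.065,.07)]}
for n,ws in W.items():
  for roll,when in((.88,0),(.88,1),(.88,2)):
    q=q0.copy();t=t0.copy();R=R0.copy();print(n,roll,when)
    for i,w in enumerate(ws):
        w=np.array(w);N=int(np.linalg.norm(w-t)/.02)+1
        rN=roll if i==when else 0
        N=max(N,int(abs(rN)/.1)+1)
        for k in range(1,N+1):
            Rk=R@Ro.from_rotvec([0,0,rN*k/N]).as_matrix();q=step(q,t+(w-t)*k/N,Rk)
        t,R=w,Rk
        print(i,q.round(0),"err",np.round(err(q,t,R),3))
E
```

```text
A 0.88 0
0 [-28.  -5.  10.  62. -53. 110. -29.] err [0. 0.]
1 [  9.  22.   6.  62. -50. 114.  13.] err [0.015 2.718]
2 [ 37.  55. -27.  33. -23. 114.  22.] err [0.048 8.449]
3 [ 39.  67. -26.  60. -14.  88.  39.] err [0. 0.]
4 [ 36.  62. -28.  75. -17.  75.  38.] err [0. 0.]
A 0.88 1
0 [-31.  -5.  13.  62. -52. 109.  21.] err [0. 0.]
1 [  8.  22.   8.  62. -50. 114.  14.] err [0.018 3.242]
2 [ 37.  55. -26.  33. -23. 114.  22.] err [0.048 8.461]
3 [ 39.  67. -26.  60. -14.  88.  40.] err [0. 0.]
4 [ 36.  62. -28.  75. -17.  75.  38.] err [0. 0.]
A 0.88 2
0 [-31.  -5.  13.  62. -52. 109.  21.] err [0. 0.]
1 [  9.  22.   6.  62. -50. 114.  64.] err [0.017 2.943]
2 [ 37.  55. -23.  32. -25. 114.  23.] err [0.05  8.944]
3 [ 38.  67. -23.  60. -16.  88.  41.] err [0. 0.]
4 [ 34.  62. -25.  75. -19.  75.  40.] err [0. 0.]
B 0.88 0
0 [-35. -14. -19.  85. -42.  75. -42.] err [0. 0.]
1 [-20.   9.  13.  87. -51.  92.   8.] err [0. 0.]
2 [ 16.  40.   5.  46. -48. 114.  19.] err [0.028 4.91 ]
3 [ 29.  54.  -1.  49. -36. 112.  39.] err [0. 0.]
4 [ 29.  65.   0.  60. -33.  93.  52.] err [0. 0.]
5 [ 23.  60.  -1.  75. -36.  82.  53.] err [0. 0.]
B 0.88 1
0 [-42. -14. -14.  85. -40.  74.   6.] err [0. 0.]
1 [-23.  10.  16.  87. -51.  93.   9.] err [0. 0.]
2 [ 16.  40.   5.  46. -48. 114.  20.] err [0.029 5.081]
3 [ 29.  54.  -0.  49. -36. 112.  39.] err [0. 0.]
4 [ 29.  65.   0.  60. -33.  94.  52.] err [0. 0.]
5 [ 23.  60.  -1.  75. -37.  83.  53.] err [0. 0.]
B 0.88 2
0 [-42. -14. -14.  85. -40.  74.   6.] err [0. 0.]
1 [-26.  10.  20.  87. -52.  93.  60.] err [0. 0.]
2 [ 15.  40.   7.  46. -50. 114.  20.] err [0.032 5.655]
3 [ 29.  54.   0.  49. -36. 112.  39.] err [0. 0.]
4 [ 28.  65.   1.  60. -34.  94.  53.] err [0. 0.]
5 [ 23.  60.  -0.  75. -37.  83.  53.] err [0. 0.]
```

Request:
{"method": "drive_tool", "body": {
  "gripper": [1,1,1,1,1,1,1,1],
  "travel": [
    [0,0,0],
    [0,0,0],
    [0,0,0],
    [0,0,0],
    [0,0,0],
    [0,0,0],
    [0,0,0],
    [0,0,0]
  ],
  "roll": [0.98,0.98,0.98,0.98,0.98,0.98,0,0]
}}

```text
time_s: 27.1
position: [-0.0447, 0.3626, 0.9535]
eef_rot: [[-0.154, 0.972, -0.176], [0.633, 0.234, 0.738], [0.759, 0.003, -0.651]]
ft_force: [0.0, -0.1, 1.1]
opening: 0.007
grip_force: 0.0
```

```bash
python3 st.py; cat > path.py <<'E'
from plan import *
from rig import r
import sys
s=r.observe();q0=s["joints"];R=s["eef_rot"];t0=s["position"]
ws=eval(sys.argv[1]);q=q0.copy();t=t0.copy()
print("fkerr",np.round(err(q,t,R),3))
for w in ws:
    w=np.array(w);N=int(np.linalg.norm(w-t)/.015)+1;m=0;j6=0;qm=[]
    for k in range(1,N+1):
        qq=step(q,t+(w-t)*k/N,R);m=max(m,abs(qq-q).max());q=qq;j6=max(j6,q[5])
        a=err(q,t+(w-t)*k/N,R);qm.append(a[1])
    print(w,"units",((w-t)@R/.025).round(2),q.round(0),"maxj6",j6.round(0),"maxstep",m.round(1),"err",np.max(qm).round(2));t=w
E
python3 path.py "[(.05,.42,.7),(.3,.3,.5),(.4,.1,.42),(.45,-.2,.4),(.63,-.2,.3),(.63,-.17,.15),(.63,-.155,.07),(.613,-.065,.07)]"
python3 path.py "[(.05,.42,.7),(.3,.3,.5),(.35,.0,.5),(.35,-.25,.4),(.6,-.22,.25),(.63,-.17,.15),(.63,-.155,.07),(.613,-.065,.07)]"
```

```text
27.1 [-0.0447  0.3626  0.9535] [[-0.154, 0.972, -0.176], [0.633, 0.234, 0.738], [0.759, 0.003, -0.651]] [-75.4   2.1 -25.5  15.3  -1.5 113.5 -88. ] [ 0.  -0.1  1.1] 0.006738632182812877
fkerr [0.008 1.669]
[0.05 0.42 0.7 ] units [-6.83  4.19  7.63] [-55. -16.  -4.  87. -36.  73. -46.] maxj6 108.0 maxstep 20.6 err 0.0
[0.3 0.3 0.5] units [-10.65   8.58  -0.09] [-47.  -1.  35. 105. -49.  83.  12.] maxj6 83.0 maxstep 2.7 err 0.0
[0.4  0.1  0.42] units [-8.11  2.01 -4.53] [-20.  19.  48. 100. -47. 105.  48.] maxj6 105.0 maxstep 2.4 err 0.0
[ 0.45 -0.2   0.4 ] units [-8.51 -0.86 -8.69] [ 32.  36.  14.  70. -33. 114.  56.] maxj6 114.0 maxstep 3.2 err 4.87
[ 0.63 -0.2   0.3 ] units [-4.15  6.99  1.34] [ 31.  56.  -1.  44. -35. 114.  39.] maxj6 114.0 maxstep 2.9 err 3.78
[ 0.63 -0.17  0.15] units [-3.8   0.26  4.79] [ 29.  60.  -0.  58. -33.  99.  48.] maxj6 113.0 maxstep 1.8 err 0.0
[ 0.63  -0.155  0.07 ] units [-2.05  0.13  2.53] [ 28.  65.  -0.  62. -33.  92.  52.] maxj6 98.0 maxstep 1.2 err 0.0
[ 0.613 -0.065  0.07 ] units [2.38 0.18 2.78] [ 23.  59.  -2.  75. -36.  82.  53.] maxj6 90.0 
[... 254 characters left out ...]
7 err 0.0
[0.35 0.   0.5 ] units [-7.9  -0.86 -9.21] [ -5.  15.  45.  91. -39. 114.  50.] maxj6 114.0 maxstep 4.1 err 5.49
[ 0.35 -0.25  0.4 ] units [-9.36 -2.35 -4.78] [ 44.  31.   7.  77. -23. 114.  63.] maxj6 114.0 maxstep 3.9 err 5.43
[ 0.6  -0.22  0.25] units [-5.34  9.99  3.04] [ 33.  55.   1.  53. -33. 110.  46.] maxj6 114.0 maxstep 2.1 err 2.91
[ 0.63 -0.17  0.15] units [-1.96  1.62  3.87] [ 29.  60.   0.  58. -34.  99.  49.] maxj6 108.0 maxstep 1.5 err 0.0
[ 0.63  -0.155  0.07 ] units [-2.05  0.13  2.53] [ 28.  65.   0.  62. -34.  92.  53.] maxj6 98.0 maxstep 1.2 err 0.0
[ 0.613 -0.065  0.07 ] units [2.38 0.18 2.78] [ 23.  59.  -1.  75. -37.  83.  53.] maxj6 91.0 maxstep 2.1 err 0.0
```

```bash
python3 path.py "[(.05,.42,.7),(.3,.3,.45),(.4,.1,.3),(.48,-.2,.22),(.63,-.2,.15),(.63,-.165,.07),(.613,-.065,.07)]"
python3 path.py "[(.05,.42,.7),(.3,.3,.45),(.4,.1,.27),(.44,-.2,.17),(.63,-.2,.12),(.63,-.165,.07),(.613,-.065,.07)]"
```

```text
fkerr [0.008 1.669]
[0.05 0.42 0.7 ] units [-6.83  4.19  7.63] [-55. -16.  -4.  87. -36.  73. -46.] maxj6 108.0 maxstep 20.6 err 0.0
[0.3  0.3  0.45] units [-12.17   8.57   1.21] [-47.   2.  36. 111. -51.  79.  19.] maxj6 79.0 maxstep 2.8 err 0.0
[0.4 0.1 0.3] units [-10.23   2.    -2.7 ] [-16.  27.  44. 111. -49.  95.  62.] maxj6 95.0 maxstep 2.7 err 0.0
[ 0.48 -0.2   0.22] units [-10.51   0.3   -7.34] [ 17.  51.  41.  79. -44. 111.  78.] maxj6 111.0 maxstep 2.1 err 0.0
[ 0.63 -0.2   0.15] units [-3.05  5.83  0.77] [ 18.  65.  35.  54. -56. 114.  61.] maxj6 114.0 maxstep 2.7 err 0.47
[ 0.63  -0.165  0.07 ] units [-1.54  0.32  3.12] [ 15.  69.  35.  60. -57. 107.  66.] maxj6 113.0 maxstep 1.3 err 0.0
[ 0.613 -0.065  0.07 ] units [2.63 0.27 3.07] [  6.  64.  35.  75. -59.  99.  68.] maxj6 105.0 maxstep 2.4 err 0.0
fkerr [0.008 1.669]
[0.05 0.42 0.7 ] units [-6.83  4.19  7.63] [-55. -16.  -4.  87. -36.  73. -46.] maxj6 108.0 maxstep 20.6 err 0.0
[0.3  0.3  0.45] units [-12.17   8.57   1.21] [-47.   2.  36. 111. -51.  79.  19.] maxj6 79.0 maxstep 2.8 err 0.0
[0.4  0.1  0.27] units [-11.14   2.    -1.92] [-15.  30.  43. 113. -50.  92.  66.] maxj6 92.0 maxstep 2.7 err 0.0
[ 0.44 -0.2   0.17] units [-10.87  -1.26  -6.54] [ 18.  53.  41.  87. -42. 105.  85.] maxj6 105.0 maxstep 1.8 err 0.0
[ 0.63 -0.2   0.12] units [-2.69  7.38 -0.03] [ 18.  67.  36.  55. -56. 112.  63.] maxj6 112.0 maxstep 3.1 err 0.0
[ 0.63  -0.165  0.07 ] units [-0.63  0.32  2.34] [ 15.  69.  35.  60. -57. 107.  66.] maxj6 111.0 maxstep 1.3 err 0.0
[ 0.613 -0.065  0.07 ] units [2.63 0.27 3.07] [  6.  64.  35.  75. -59. 100.  68.] maxj6 106.0 maxstep 2.4 err 0.0
```

Request:
{"method": "drive_tool", "body": {
  "gripper": [1,1,1,1,1,1,1,1,1,1,1,1,1,1,1,1],
  "travel": [
    [-0.2,0.1,0.2],
    [-0.3,0.2,0.4],
    [-0.5,0.3,0.55],
    [-0.5,0.3,0.55],
    [-0.5,0.3,0.55],
    [-0.5,0.3,0.55],
    [-0.5,0.3,0.55],
    [-0.5,0.3,0.55],
    [-0.5,0.3,0.55],
    [-0.5,0.3,0.55],
    [-0.5,0.3,0.55],
    [-0.5,0.3,0.55],
    [-0.5,0.3,0.55],
    [-0.5,0.3,0.55],
    [-0.5,0.3,0.5],
    [0,0,0]
  ],
  "roll": [0,0,0,0,0,0,0,0,0,0,0,0,0,0,0,0]
}}

```text
time_s: 28.7
position: [0.0508, 0.4182, 0.6916]
eef_rot: [[-0.15, 0.973, -0.176], [0.638, 0.232, 0.734], [0.755, -0.002, -0.656]]
ft_force: [-0.8, 0.1, 0.5]
opening: 0.006
grip_force: 0.0
```

```bash
python3 st.py;python3 path.py "[(.3,.3,.45),(.4,.1,.27),(.44,-.2,.17),(.63,-.2,.12),(.63,-.165,.07),(.613,-.065,.07)]"
```

```text
28.7 [0.0508 0.4182 0.6916] [[-0.15, 0.973, -0.176], [0.638, 0.232, 0.734], [0.755, -0.002, -0.656]] [-61.9 -14.9  -2.2  87.2 -31.4  69.1 -49.9] [-0.8  0.1  0.5] 0.0061183999255493005
fkerr [0.017 1.658]
[0.3  0.3  0.45] units [-11.81   8.62   1.11] [-55.   2.  44. 111. -51.  79.  18.] maxj6 79.0 maxstep 4.3 err 0.0
[0.4  0.1  0.27] units [-11.14   2.05  -1.86] [-19.  31.  49. 113. -51.  95.  67.] maxj6 95.0 maxstep 2.9 err 0.0
[ 0.44 -0.2   0.17] units [-10.92  -1.21  -6.47] [ 16.  54.  45.  87. -44. 106.  87.] maxj6 106.0 maxstep 1.9 err 0.0
[ 0.63 -0.2   0.12] units [-2.65  7.4  -0.03] [ 17.  68.  39.  55. -59. 114.  64.] maxj6 114.0 maxstep 3.0 err 0.04
[ 0.63  -0.165  0.07 ] units [-0.62  0.33  2.34] [ 14.  70.  39.  60. -60. 108.  67.] maxj6 113.0 maxstep 1.3 err 0.0
[ 0.613 -0.065  0.07 ] units [2.65 0.26 3.06] [  4.  65.  39.  75. -61. 102.  69.] maxj6 107.0 maxstep 2.4 err 0.0
```

Tilt is retained. Continue.

Request:
{"method": "drive_tool", "body": {
  "gripper": [1,1,1,1,1,1,1,1,1,1,1,1,1,1,1,1],
  "travel": [
    [-0.79,0.575,0.07],
    [-0.79,0.575,0.07],
    [-0.79,0.575,0.07],
    [-0.79,0.575,0.07],
    [-0.79,0.575,0.07],
    [-0.79,0.575,0.07],
    [-0.79,0.575,0.07],
    [-0.79,0.575,0.07],
    [-0.79,0.575,0.07],
    [-0.79,0.575,0.07],
    [-0.79,0.575,0.07],
    [-0.79,0.575,0.07],
    [-0.79,0.575,0.07],
    [-0.79,0.575,0.07],
    [-0.79,0.575,0.07],
    [0,0,0]
  ],
  "roll": [0,0,0,0,0,0,0,0,0,0,0,0,0,0,0,0]
}}

```text
time_s: 30.3
position: [0.3019, 0.2995, 0.4518]
eef_rot: [[-0.149, 0.973, -0.174], [0.637, 0.229, 0.736], [0.757, -0.001, -0.654]]
ft_force: [-0.7, 0.3, 0.5]
opening: 0.002
grip_force: 0.0
```

```bash
python3 st.py;python3 path.py "[(.4,.1,.27),(.44,-.2,.17),(.63,-.2,.12),(.63,-.165,.07),(.613,-.065,.07)]"
```

```text
30.3 [0.3019 0.2995 0.4518] [[-0.149, 0.973, -0.174], [0.637, 0.229, 0.736], [0.757, -0.001, -0.654]] [-56.1   1.7  44.3 111.8 -52.3  76.6  18.9] [-0.7  0.3  0.5] 0.002398103340196917
fkerr [0.011 1.662]
[0.4  0.1  0.27] units [-11.17   2.    -1.8 ] [-19.  31.  50. 113. -52.  95.  68.] maxj6 95.0 maxstep 4.0 err 0.0
[ 0.44 -0.2   0.17] units [-10.91  -1.18  -6.5 ] [ 16.  54.  45.  87. -44. 107.  87.] maxj6 107.0 maxstep 1.9 err 0.0
[ 0.63 -0.2   0.12] units [-2.64  7.4  -0.01] [ 17.  68.  40.  55. -59. 114.  64.] maxj6 114.0 maxstep 3.0 err 0.13
[ 0.63  -0.165  0.07 ] units [-0.62  0.32  2.34] [ 14.  70.  39.  61. -60. 108.  67.] maxj6 113.0 maxstep 1.3 err 0.0
[ 0.613 -0.065  0.07 ] units [2.65 0.25 3.06] [  4.  65.  39.  75. -61. 102.  69.] maxj6 107.0 maxstep 2.4 err 0.0
```

Request:
{"method": "drive_tool", "body": {
  "gripper": [1,1,1,1,1,1,1,1,1,1,1,1,1,1],
  "travel": [
    [-0.8,0.143,-0.13],
    [-0.8,0.143,-0.13],
    [-0.8,0.143,-0.13],
    [-0.8,0.143,-0.13],
    [-0.8,0.143,-0.13],
    [-0.8,0.143,-0.13],
    [-0.8,0.143,-0.13],
    [-0.8,0.143,-0.13],
    [-0.8,0.143,-0.13],
    [-0.8,0.143,-0.13],
    [-0.8,0.143,-0.13],
    [-0.8,0.143,-0.13],
    [-0.8,0.143,-0.13],
    [-0.8,0.143,-0.13]
  ],
  "roll": [0,0,0,0,0,0,0,0,0,0,0,0,0,0]
}}

```text
time_s: 31.7
position: [0.4, 0.1007, 0.2708]
eef_rot: [[-0.155, 0.972, -0.176], [0.633, 0.235, 0.738], [0.759, 0.003, -0.652]]
ft_force: [0.3, -0.5, 0.1]
opening: 0.006
grip_force: 0.0
```

Request:
{"method": "drive_tool", "body": {
  "gripper": [1,1,1,1,1,1,1,1,1,1,1,1,1,1,1],
  "travel": [
    [-0.78,-0.084,-0.464],
    [-0.78,-0.084,-0.464],
    [-0.78,-0.084,-0.464],
    [-0.78,-0.084,-0.464],
    [-0.78,-0.084,-0.464],
    [-0.78,-0.084,-0.464],
    [-0.78,-0.084,-0.464],
    [-0.78,-0.084,-0.464],
    [-0.78,-0.084,-0.464],
    [-0.78,-0.084,-0.464],
    [-0.78,-0.084,-0.464],
    [-0.78,-0.084,-0.464],
    [-0.78,-0.084,-0.464],
    [-0.78,-0.084,-0.464],
    [0,0,0]
  ],
  "roll": [0,0,0,0,0,0,0,0,0,0,0,0,0,0,0]
}}

```text
time_s: 33.2
position: [0.4409, -0.201, 0.1685]
eef_rot: [[-0.152, 0.973, -0.175], [0.635, 0.232, 0.737], [0.757, 0.001, -0.653]]
ft_force: [-0.9, 0.2, -0.7]
opening: 0.004
grip_force: 0.0
```

```bash
python3 st.py;python3 path.py "[(.62,-.185,.11),(.63,-.165,.07),(.613,-.065,.07)]"
```

```text
33.2 [ 0.4409 -0.201   0.1685] [[-0.152, 0.973, -0.175], [0.635, 0.232, 0.737], [0.757, 0.001, -0.653]] [ 16.1  53.6  44.8  89.5 -44.9 104.7  88.5] [-0.9  0.2 -0.7] 0.004125947397901441
fkerr [0.01  1.664]
[ 0.62  -0.185  0.11 ] units [-2.45  7.12  0.75] [ 15.  67.  40.  59. -58. 112.  66.] maxj6 112.0 maxstep 4.1 err 0.0
[ 0.63  -0.165  0.07 ] units [-0.76  0.57  1.56] [ 14.  70.  39.  60. -60. 108.  67.] maxj6 111.0 maxstep 0.8 err 0.0
[ 0.613 -0.065  0.07 ] units [2.64 0.27 3.07] [  4.  65.  39.  75. -61. 102.  69.] maxj6 107.0 maxstep 2.4 err 0.0
```

Request:
{"method": "drive_tool", "body": {
  "gripper": [1,1,1,1,1,1,1,1,1,1,1,1,1,1,1,1,1],
  "travel": [
    [-0.245,0.71,0.075],
    [-0.245,0.71,0.075],
    [-0.245,0.71,0.075],
    [-0.245,0.71,0.075],
    [-0.245,0.71,0.075],
    [-0.245,0.71,0.075],
    [-0.245,0.71,0.075],
    [-0.245,0.71,0.075],
    [-0.245,0.71,0.075],
    [-0.245,0.71,0.075],
    [-0.19,0.14,0.39],
    [-0.19,0.14,0.39],
    [-0.19,0.14,0.39],
    [-0.19,0.14,0.39],
    [0,0,0],
    [0,0,0],
    [0,0,0]
  ],
  "roll": [0,0,0,0,0,0,0,0,0,0,0,0,0,0,0,0,0]
}}

```text
time_s: 34.9
position: [0.6283, -0.1636, 0.0711]
eef_rot: [[-0.151, 0.973, -0.175], [0.635, 0.231, 0.738], [0.758, 0.0, -0.652]]
ft_force: [0.2, -0.3, 0.5]
opening: 0.005
grip_force: 0.0
```

```bash
python3 snap.py w6 wrist;python3 path.py "[(.6126,-.0651,.070),(.6126,-.0651,.095)]"; python3 - <<'E'
from m import *
s,c=pickle.load(open("w6.pkl","rb"));E=wristE(c,s)
cup=np.array([.6203,.065,0]);psi=1.768;jx=np.array([np.cos(psi),np.sin(psi),0]);jy=np.array([-jx[1],jx[0],0])
J=lambda x,y,z:cup+x*jx+y*jy+[0,0,z]
f=1;im=cv2.resize(c["image"][:,:,::-1],None,fx=1.25,fy=1.25)
for z,col in((.136,(0,255,255)),(.114,(0,255,0))):
    L=np.array([J(-.135,y,z) for y in np.linspace(-.16,.16,30)])
    cv2.polylines(im,[np.int32(proj(c,L,E)*1.25)],False,col,1)
T=s["position"];cv2.circle(im,tuple(int(v) for v in proj(c,T,E)[0]*1.25),4,(0,0,255),1)
cv2.imwrite("pics/sw.png",im)
E
```

```text
34.9 [ 0.62831446 -0.16359115  0.07109771] [[-1.50850944e-01  9.72930281e-01 -1.75073301e-01]
 [ 6.34512980e-01  2.31098761e-01  7.37554501e-01]
 [ 7.58048331e-01  1.74510465e-04 -6.52198358e-01]] [ 13.5592055   68.52359621  38.37527692  63.78981646 -59.8166676
 106.52597536  68.98481118] [ 0.20497389 -0.33024992  0.54150678] 0.005194383718484594
fkerr [0.005 1.666]
[ 0.6126 -0.0651  0.07  ] units [2.56 0.3  3.05] [  5.  65.  38.  75. -61. 101.  69.] maxj6 107.0 maxstep 2.2 err 0.0
[ 0.6126 -0.0651  0.095 ] units [ 0.76  0.   -0.65] [  5.  63.  39.  75. -60. 103.  68.] maxj6 103.0 maxstep 0.9 err 0.0
```

View pics/sw.png

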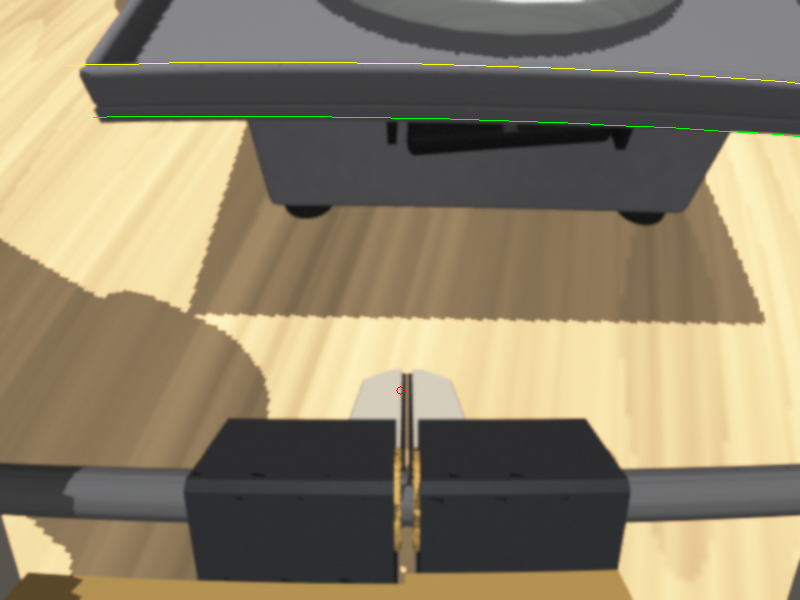

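Request:
{"method": "drive_tool", "body": {
  "gripper": [1,1,1,1,1,1,1,1,1,1,1,1],
  "travel": [
    [0.259,0.058,0.295],
    [0.259,0.058,0.295],
    [0.259,0.058,0.295],
    [0.259,0.058,0.295],
    [0.259,0.058,0.295],
    [0.259,0.058,0.295],
    [0.259,0.058,0.295],
    [0.259,0.058,0.295],
    [0.259,0.058,0.295],
    [0.259,0.058,0.295],
    [0,0,0],
    [0,0,0]
  ],
  "roll": [0,0,0,0,0,0,0,0,0,0,0,0]
}}

```text
time_s: 36.15
position: [0.6198, -0.064, 0.0717]
eef_rot: [[-0.151, 0.973, -0.176], [0.634, 0.232, 0.738], [0.758, -0.0, -0.652]]
ft_force: [-0.1, 0.6, 0.1]
opening: 0.005
grip_force: 0.0
```

Request:
{"method": "drive_tool", "body": {
  "gripper": [1,1,1,1,1,1,1],
  "travel": [
    [0.075,0,-0.065],
    [0.075,0,-0.065],
    [0.075,0,-0.065],
    [0.075,0,-0.065],
    [0.075,0,-0.065],
    [0,0,0],
    [0,0,0]
  ],
  "roll": [0,0,0,0,0,0,0]
}}

```text
time_s: 36.85
position: [0.6194, -0.0653, 0.0834]
eef_rot: [[-0.15, 0.973, -0.176], [0.636, 0.231, 0.737], [0.757, -0.002, -0.653]]
ft_force: [-1.4, -2.2, -4.2]
opening: 0.004
grip_force: 2.3
```

Contact (4 N down on the tool). Continue upward.

Request:
{"method": "drive_tool", "body": {
  "gripper": [1,1,1,1,1,1],
  "travel": [
    [0.06,0,-0.05],
    [0.06,0,-0.05],
    [0.06,0,-0.05],
    [0.06,0,-0.05],
    [0,0,0],
    [0,0,0]
  ],
  "roll": [0,0,0,0,0,0]
}}

```text
time_s: 37.45
position: [0.6192, -0.0658, 0.0895]
eef_rot: [[-0.149, 0.973, -0.176], [0.638, 0.23, 0.735], [0.755, -0.003, -0.655]]
ft_force: [-1.4, -5.1, -16.8]
opening: 0.001
grip_force: 7.0
```

Request:
{"method": "drive_tool", "body": {
  "gripper": [1,1,1,1,1],
  "travel": [
    [0.05,0,-0.04],
    [0.05,0,-0.04],
    [0,0,0],
    [0,0,0],
    [0,0,0]
  ],
  "roll": [0,0,0,0,0]
}}

```text
time_s: 37.95
position: [0.6194, -0.0667, 0.0911]
eef_rot: [[-0.148, 0.973, -0.175], [0.641, 0.229, 0.732], [0.753, -0.004, -0.658]]
ft_force: [-0.4, -6.0, -21.0]
opening: 0.005
grip_force: 9.3
```

Request:
{"method": "drive_tool", "body": {
  "gripper": [1,1,1,1,1],
  "travel": [
    [0.05,0,-0.04],
    [0.05,0,-0.04],
    [0,0,0],
    [0,0,0],
    [0,0,0]
  ],
  "roll": [0,0,0,0,0]
}}

```text
time_s: 38.45
position: [0.6209, -0.0675, 0.0985]
eef_rot: [[-0.152, 0.974, -0.171], [0.64, 0.228, 0.734], [0.754, 0.002, -0.657]]
ft_force: [1.3, -9.7, -10.6]
opening: 0.005
grip_force: 8.1
```

Request:
{"method": "drive_tool", "body": {
  "gripper": [1,1,1,1,1,1,1,1,1,1,1,1,1,1,1,1],
  "travel": [
    [-0.15,0,0.13],
    [-0.15,0,0.13],
    [-0.15,0,0.13],
    [-0.15,0,0.13],
    [-0.2,0,0.17],
    [-0.259,-0.058,-0.295],
    [-0.259,-0.058,-0.295],
    [-0.259,-0.058,-0.295],
    [-0.259,-0.058,-0.295],
    [-0.259,-0.058,-0.295],
    [-0.259,-0.058,-0.295],
    [-0.259,-0.058,-0.295],
    [-0.259,-0.058,-0.295],
    [-0.259,-0.058,-0.295],
    [0,0,0],
    [0,0,0]
  ],
  "roll": [0,0,0,0,0,0,0,0,0,0,0,0,0,0,0,0]
}}

```text
time_s: 40.05
position: [0.6274, -0.153, 0.0709]
eef_rot: [[-0.151, 0.973, -0.175], [0.634, 0.231, 0.738], [0.759, 0.0, -0.651]]
ft_force: [0.4, 0.1, -0.2]
opening: 0.006
grip_force: 0.0
```

```bash
python3 snap.py w7 wrist; python3 snap.py s7 scene; python3 - <<'E'
from m import *
o=[]
for n in("w6","w7"):
    s,c=pickle.load(open(n+".pkl","rb"));o.append(cv2.resize(c["image"][60:160,60:610,::-1],(800,200),interpolation=cv2.INTER_CUBIC))
k=pickle.load(open("s7.pkl","rb"))[1]["image"][255:330,270:370,::-1]
k5=pickle.load(open("s5.pkl","rb"))[1]["image"][255:330,270:370,::-1]
o.append(np.hstack([cv2.resize(k5,(267,200)),cv2.resize(k,(267,200)),np.zeros((200,266,3),np.uint8)]))
cv2.imwrite("pics/chk.png",np.vstack(o))
E
```

```text
40.05 [ 0.62742999 -0.15298398  0.070893  ] [[-1.50698631e-01  9.72891215e-01 -1.75421226e-01]
 [ 6.33570865e-01  2.31263204e-01  7.38312461e-01]
 [ 7.58866182e-01  1.20899325e-04 -6.51246576e-01]] [ 12.64941148  68.07844089  38.28188686  65.22835461 -59.93765157
 105.83326927  69.20304061] [ 0.44554833  0.13282618 -0.16497939] 0.006181264504111914
40.1 [ 0.62754431 -0.15239158  0.07096609] [[-1.51176039e-01  9.72744222e-01 -1.75825149e-01]
 [ 6.33164679e-01  2.31880530e-01  7.38467271e-01]
 [ 7.59110200e-01  3.12282767e-04 -6.50962063e-01]] [ 12.61084055  68.06955418  38.25985046  65.24192088 -59.94081493
 105.8315906   69.20213288] [ 0.14257604 -0.40210399  0.41803262] 0.003041869937031081
```

View pics/chk.png

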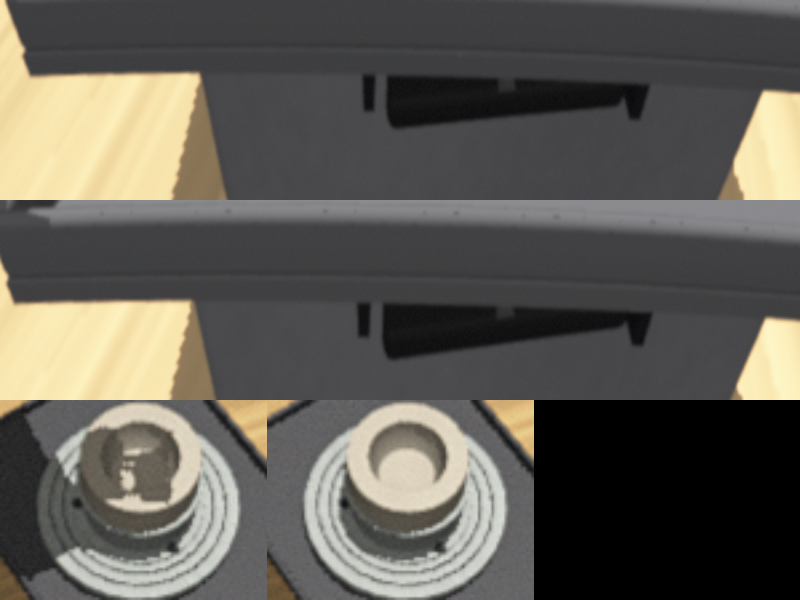

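Request:
{"method": "drive_tool", "body": {
  "gripper": [1,1,1,1,1,1,1,1,1,1,1],
  "travel": [
    [0.267,0.048,0.303],
    [0.267,0.048,0.303],
    [0.267,0.048,0.303],
    [0.267,0.048,0.303],
    [0.267,0.048,0.303],
    [0.267,0.048,0.303],
    [0.267,0.048,0.303],
    [0.267,0.048,0.303],
    [0.267,0.048,0.303],
    [0,0,0],
    [0,0,0]
  ],
  "roll": [0,0,0,0,0,0,0,0,0,0,0]
}}

```text
time_s: 41.25
position: [0.6169, -0.0617, 0.0722]
eef_rot: [[-0.151, 0.973, -0.176], [0.634, 0.232, 0.738], [0.759, -0.0, -0.652]]
ft_force: [0.2, 0.6, 0.9]
opening: 0.001
grip_force: 0.0
```

Request:
{"method": "drive_tool", "body": {
  "gripper": [1,1,1,1,1,1],
  "travel": [
    [0.075,0,-0.065],
    [0.075,0,-0.065],
    [0.075,0,-0.065],
    [0.075,0,-0.065],
    [0,0,0],
    [0,0,0]
  ],
  "roll": [0,0,0,0,0,0]
}}

```text
time_s: 41.85
position: [0.6163, -0.0633, 0.0815]
eef_rot: [[-0.149, 0.973, -0.176], [0.636, 0.231, 0.736], [0.757, -0.002, -0.653]]
ft_force: [-2.1, -3.1, -4.6]
opening: 0.001
grip_force: 2.5
```

Request:
{"method": "drive_tool", "body": {
  "gripper": [1,1,1,1],
  "travel": [
    [0.06,0,-0.052],
    [0.06,0,-0.052],
    [0,0,0],
    [0,0,0]
  ],
  "roll": [0,0,0,0]
}}

```text
time_s: 42.25
position: [0.6161, -0.0632, 0.0852]
eef_rot: [[-0.149, 0.973, -0.177], [0.636, 0.231, 0.736], [0.757, -0.003, -0.653]]
ft_force: [-2.3, -4.3, -5.7]
opening: 0.003
grip_force: 3.6
```

Request:
{"method": "drive_tool", "body": {
  "gripper": [1,1,1,1],
  "travel": [
    [0.06,0,-0.052],
    [0.06,0,-0.052],
    [0,0,0],
    [0,0,0]
  ],
  "roll": [0,0,0,0]
}}

```text
time_s: 42.65
position: [0.6163, -0.0638, 0.087]
eef_rot: [[-0.148, 0.973, -0.176], [0.639, 0.23, 0.734], [0.755, -0.004, -0.656]]
ft_force: [-2.1, -4.5, -15.9]
opening: 0.002
grip_force: 7.0
```

Request:
{"method": "drive_tool", "body": {
  "gripper": [1,1,1,1,1],
  "travel": [
    [0.06,0,-0.05],
    [0,0,0],
    [0,0,0],
    [0,0,0],
    [0,0,0]
  ],
  "roll": [0,0,0,0,0]
}}

```text
time_s: 43.15
position: [0.6165, -0.0644, 0.0879]
eef_rot: [[-0.148, 0.973, -0.175], [0.641, 0.229, 0.733], [0.753, -0.004, -0.658]]
ft_force: [-1.3, -5.3, -18.3]
opening: 0.008
grip_force: 8.0
```

Request:
{"method": "drive_tool", "body": {
  "gripper": [1,1,1,1,1,1,1,1,1,1,1,1,1,1,1,1],
  "travel": [
    [-0.1,0,0.086],
    [-0.1,0,0.086],
    [-0.15,0,0.13],
    [-0.15,0,0.13],
    [-0.15,0,0.13],
    [-0.267,-0.048,-0.303],
    [-0.267,-0.048,-0.303],
    [-0.267,-0.048,-0.303],
    [-0.267,-0.048,-0.303],
    [-0.267,-0.048,-0.303],
    [-0.267,-0.048,-0.303],
    [-0.267,-0.048,-0.303],
    [-0.267,-0.048,-0.303],
    [-0.267,-0.048,-0.303],
    [0,0,0],
    [0,0,0]
  ],
  "roll": [0,0,0,0,0,0,0,0,0,0,0,0,0,0,0,0]
}}

```text
time_s: 44.75
position: [0.6274, -0.1529, 0.0692]
eef_rot: [[-0.151, 0.973, -0.175], [0.634, 0.231, 0.738], [0.759, 0.0, -0.651]]
ft_force: [0.2, 0.2, 0.2]
opening: 0.005
grip_force: 0.0
```

```bash
python3 snap.py w8 wrist; python3 - <<'E'
from m import *
for n in("w6","w7","w8"):
    s,c=pickle.load(open(n+".pkl","rb"));g=c["image"].max(2).astype(int);E=wristE(c,s)
    out=[]
    for x in range(310,520,15):
        col=g[85:145,x];d=np.where(col<40)[0];out.append((x,85+d.min() if len(d) else None,85+d.max() if len(d) else None))
    print(n,out)
E
```

```text
44.75 [ 0.62742301 -0.15294108  0.0692248 ] [[-1.50756457e-01  9.72872131e-01 -1.75477372e-01]
 [ 6.33564558e-01  2.31343470e-01  7.38292727e-01]
 [ 7.58859962e-01  1.26152246e-04 -6.51253823e-01]] [ 12.65599884  68.19134849  38.24640391  65.2426567  -59.9614453
 105.73093632  69.27350687] [0.19568984 0.19070904 0.21207209] 0.005474306147776174
w6 [(310, np.int64(98), np.int64(113)), (325, None, None), (340, np.int64(98), np.int64(122)), (355, np.int64(98), np.int64(121)), (370, np.int64(99), np.int64(120)), (385, np.int64(99), np.int64(119)), (400, np.int64(99), np.int64(118)), (415, np.int64(100), np.int64(117)), (430, np.int64(100), np.int64(116)), (445, np.int64(101), np.int64(115)), (460, np.int64(101), np.int64(114)), (475, np.int64(101), np.int64(113)), (490, np.int64(102), np.int64(111)), (505, np.int64(103), np.int64(104))]
w7 [(310, np.int64(112), np.int64(127)), (325, np.int64(112), np.int64(135)), (340, np.int64(112), np.int64(137)), (355, np.int64(113), np.int64(136)), (370, np.int64(113), np.int64(134)), (385, np.int64(113), np.int64(133)), (400, np.int64(114), np.int64(131)), (415, np.int64(114), np.int64(129)), (430, np.int64(114), np.int64(128)), (445, np.int64(115), np.int64(127)), (460, np.int64(115), np.int64(125)), (475, np.int64(115), np.int64(124)), (490, np.int64(116), np.int64(120)), (505, np.int64(116), np.int64(123))]
w8 [(310, np.int64(109), np.int64(125)), (325, np.int64(109), np.int64(115)), (340, np.int64(109), np.int64(118)), (355, np.int64(110), np.int64(120)), (370, np.int64(110), np.int64(123)), (385, np.int64(110), np.int64(125)), (400, np.int64(110), np.int64(127)), (415, np.int64(117), np.int64(130)), (430, np.int64(111), np.int64(132)), (445, np.int64(111), np.int64(134)), (460, np.int64(112), np.int64(137)), (475, np.int64(112), np.int64(139)), (490, None, None), (505, np.int64(114), np.int64(123))]
```

```bash
python3 -c "
from rig import r
print(r.close_job())"
```

```text
the job is handed in; nothing more can be done
None
```

I handed the job in with the cup mould home in the cup head and released, and the wheel switched on. In the last camera measurement the rocker's left half was up and its right half hanging, though it took two presses: after the first, the rocker still read as off.

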